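Clear the label-roll stand for wash-down

TASK

The label-roll stand has to be wiped down, so take its rolls off. Free both clamps, draw the keeper bar right back off the spindles, lift every label roll off its spindle and put it in the empty white tub, all in one layer below the rim; then push the keeper bar fully home again and turn both clamps tight. Leave everything else on the bench where it is.

Things in the scene. Friction and masses are not known exactly. Their poses are not given: they have to be found in the camera images.
- stand: Label-roll stand, fixed: dark steel base plate 8 mm thick (local x -45 to +115 mm, y -192 to +192 mm) with four upright steel spindles in a row along local y. Origin on the bench in the middle of the row. At y = -165 and +165 mm rails along x carry the keeper: at each end a foot and a 26 mm square post (top at z = 88 mm) with a clamp handle; a bar joins the posts.
- spindle0 (a point): Top centre, z = 72 mm, of the first spindle. The four stand at stand x = 0, y = -111, -37, +37 and +111 mm, each 31 mm in diameter, all alike; the seat, where a roll's lower face rests, is at z = 13 mm.
- keeper (a joint): Keeper (bar and both posts as one piece), slides along the stand's +x: 0 m = fully home (bar right over the spindles, so that no roll can come off), 0.080 m = drawn right back against its stop. Slides with about 2 N when both clamps are free, is held at home (3 mm of play) while either is tight, and stays where it is left. Hold it by either clamp handle to slide it; it does not jam.
- keeper_bar (a point): Top face of the keeper bar, z = 82 mm, at stand y = 0, stand x = joint keeper. Steel bar 14 mm wide and 6 mm thick that runs along the stand's y from post to post over all the spindles.
- clamp0 (a joint): Clamp handle, hinge about the vertical: 0 rad = fully tight, grows counter-clockwise seen from above, 1.2 rad = fully free (stop). Below about 0.6 rad its foot is down in a slot of the rail and locks the keeper at home; it can be turned tight only with the keeper within 3 mm of home. Turns with less than 0.1 N m and stays where it is left.
- clamp0_grip (a point): Centre of the black handle bar of clamp0, on the keeper's post at stand x = joint keeper, y = -165 mm; z = 104 mm. The bar is 64 mm long, 14 mm wide, 20 mm high; this point's x axis lies along its length, which is along the stand's x when the joint is at 0.
- clamp1 (a joint): Clamp handle, hinge about the vertical: 0 rad = fully tight, grows counter-clockwise seen from above, 1.2 rad = fully free (stop). Below about 0.6 rad its foot is down in a slot of the rail and locks the keeper at home; it can be turned tight only with the keeper within 3 mm of home. Turns with less than 0.1 N m and stays where it is left.
- clamp1_grip (a point): Centre of the black handle bar of clamp1, on the keeper's post at stand x = joint keeper, y = 165 mm; z = 104 mm. The bar is 64 mm long, 14 mm wide, 20 mm high; this point's x axis lies along its length, which is along the stand's x when the joint is at 0.
- tub: Open food tub of white plastic, loose, empty at the start, 170 (local x) x 310 (local y) x 75 mm high, walls and floor 4 mm; origin in the middle of its underside. Inside 162 x 302 mm: four rolls fit lying flat in a row along local y, 73 mm apart.
- roll0: Roll of white paper labels wound on a cardboard core, 64 mm outside diameter, 38 mm bore, 50 mm high, about 130 g; it sits over a spindle with its axis upright (3 mm play all round). Origin at the middle of its lower face, z along its axis. May be absent. 
- roll0_mid (a point): Centre of roll0: on its axis, 25 mm above its lower face.
- roll1: Roll of white paper labels wound on a cardboard core, 64 mm outside diameter, 38 mm bore, 50 mm high, about 130 g; it sits over a spindle with its axis upright (3 mm play all round). Origin at the middle of its lower face, z along its axis. May be absent. 
- roll1_mid (a point): Centre of roll1: on its axis, 25 mm above its lower face.
- roll2: Roll of white paper labels wound on a cardboard core, 64 mm outside diameter, 38 mm bore, 50 mm high, about 130 g; it sits over a spindle with its axis upright (3 mm play all round). Origin at the middle of its lower face, z along its axis. May be absent. 
- roll2_mid (a point): Centre of roll2: on its axis, 25 mm above its lower face.
- roll3: Roll of white paper labels wound on a cardboard core, 64 mm outside diameter, 38 mm bore, 50 mm high, about 130 g; it sits over a spindle with its axis upright (3 mm play all round). Origin at the middle of its lower face, z along its axis. May be absent. 
- roll3_mid (a point): Centre of roll3: on its axis, 25 mm above its lower face.
- meal_tray: Bystander, to be left alone: sealed black ready-meal tray, 130 x 175 x 42 mm; origin under its centre.
- sauce_bottle: Bystander, to be left alone: yellow sauce bottle with a red cap, 60 mm diameter, 170 mm tall; origin under its centre.
- spice_jar: Bystander, to be left alone: amber glass jar with a steel lid, 68 mm diameter, 85 mm tall; origin under its centre.
- deli_pot: Bystander, to be left alone: white deli pot with a clear lid, 100 mm diameter, 66 mm tall; origin under its centre.
- steel_bowl: Bystander, to be left alone: open steel bowl, 130 mm diameter, 55 mm tall; origin under its centre.
- spatula: Bystander, to be left alone: spatula, 240 mm long, lying flat; origin under its middle.
Not all that is in view belongs to the job. What is shaped like the roll0 but red is not meant.

How it is judged (in metres and radians):
On the way, in this order (a step that is already met when the one before it is completed fails the run):
1. both clamps are turned free (value of joint each of clamp0, clamp1 above 0.8 rad), for 0.2 s.
2. the keeper bar is drawn right back (value of joint keeper above 0.072 m), for 0.2 s.
3. every roll lies in the tub, let go (x of roll0_mid in the frame of tub between -0.076 and 0.076 m and y of roll0_mid in the frame of tub between -0.146 and 0.146 m and z of roll0_mid in the frame of tub between 0.015 and 0.045 m and contact force between the fingers and roll0 below 0.5 N and x of roll1_mid in the frame of tub between -0.076 and 0.076 m and y of roll1_mid in the frame of tub between -0.146 and 0.146 m and z of roll1_mid in the frame of tub between 0.015 and 0.045 m and contact force between the fingers and roll1 below 0.5 N and x of roll2_mid in the frame of tub between -0.076 and 0.076 m and y of roll2_mid in the frame of tub between -0.146 and 0.146 m and z of roll2_mid in the frame of tub between 0.015 and 0.045 m and contact force between the fingers and roll2 below 0.5 N and x of roll3_mid in the frame of tub between -0.076 and 0.076 m and y of roll3_mid in the frame of tub between -0.146 and 0.146 m and z of roll3_mid in the frame of tub between 0.015 and 0.045 m and contact force between the fingers and roll3 below 0.5 N), for 0.2 s.
4. the keeper bar is fully home again (value of joint keeper below 0.006 m), for 0.2 s.
5. both clamps are tight (value of joint keeper below 0.006 m and value of joint each of clamp0, clamp1 below 0.2 rad), for 0.2 s.
At the end, for the whole second after the job is handed in: Every roll present lies in the upright tub in one layer (centre inside the walls and less than 45 mm above the tub's underside, so below the rim), let go; the keeper bar is home within 6 mm; both clamps are within 0.2 rad of fully tight (all of step 3 and all of step 5 and angle between tub's own z axis and vertical below 0.1 rad); the robot touches nothing.
It fails at once if a bystander is moved more than 30 mm (distance of any of meal_tray, sauce_bottle, spice_jar, deli_pot, steel_bowl, spatula from where it was at the start of the episode above 0.03 m).
Of roll0, roll1, roll2, roll3 only 2 to 4 are there at a start; the rules pass over those that are not, and their reading is None.
At some moment in a run one of tub may be knocked a few centimetres aside while the robot is not near it.
Once in a run the grip may slacken for a moment while it holds something.
It also fails if it takes over 210 s, if anything falls off the work surface, if the arm or the gripper's body presses on something with over 40 N, if the wrist force passes 120 N, or if a joint passes its speed limit or range.

ROBOT

A 6-joint arm with a two-finger parallel gripper is mounted at the origin on the work surface. World frame = base frame: x ahead of the robot, y to its left, z up, the work surface at z = 0. Lengths are in m, angles in degrees, forces in N, time in s.
With the tool pointing down it reaches from about 0.4 to 0.825 m from the base axis. Payload 7 kg.
Tool frame: the origin (TCP) lies between the finger pads; the fingertips stand 14 mm ahead of it and the grasp point (between the pads) lies 5 mm behind it (r.tips_ahead is the distance from the TCP to the fingertips, in m); z points along the fingers, y is the direction in which the jaws open and shut (so a half turn about z gives the same grasp; the last joint's range is limited). The gripper opens to 88 mm and grips with 3 to 60 N. Pads are 19 mm wide; open, the fingers measure 130 mm over their backs; the gripper's body (78 mm by 193 mm) begins 47 mm behind the grasp point.
Start: joints at [91.507, 20.546, 0.682, 0, -70.136, -16.507], TCP at [0.175, 0.652, 0.241] pointing down, gripper open.
Joint ranges: [-176.03, 176.03], [-82.01, 121.73], [-58.28, 71.71], [-173.87, 95.51], [-174.79, -0.11], [-173.66, 173.66]. Speed limits (degrees/s): [136.94, 136.94, 172.46, 180, 180, 180].

INTERFACE

Orientations are given as [roll, pitch, yaw] about the fixed x, y, z axes, in that order (R = Rz(yaw) Ry(pitch) Rx(roll)).
In Python, from plant import r gives the robot as it stands.
- The arm moves only by the tool apply_moves, never from a script. Its arguments are lists of equal length, an entry for each row: "slide": the shift along the tool's x, y, z as a fraction of full scale, a list of three; "turn": the turn, a rotation vector about the tool's x, y, z as a fraction of full scale, a list of three; "jaw": the closure, from 0 (fully open) to 1 (shut). In form: {"slide": [[dx, dy, dz], ...], "turn": [[wx, wy, wz], ...], "jaw": [jaw, ...]}. A call has 1 to 8 rows; each row shifts and turns the commanded pose from where the row before left it, along the tool's axes as they then stand; what a row does not reach is not made up. Full scale, the value 1, is 0.1 m for a shift and 1.5 rad for a turn. A row lasts 1/10 s, in which the tool goes at most 50 mm and 8.59 degrees, less where a joint would pass 70% of its speed; a pose out of reach is approached as far as the arm can. A call with a number of a shift or a turn outside -1 to 1 is refused whole. A call with a gripper value outside its range is refused whole. The fingers move at their own pace and stop on an object; "newtons" is the grip in N (left out, the last holds). Time passes only in rows, so rows that do not move let the fingers close. It gives the time, the measured TCP pose, the force and the opening at its end, in the units of the state.
- r.get_state(): the state, without advancing time (a new reading comes with each control period).
- r.capture(name): name is "side" or "top" or "wrist"; returns a dict with "pixels" (480x640x3 uint8, blue, green, red), "depth" (480x640 float32, m along the optical axis (not along the pixel's ray), 0 where there is no reading), "fx", "fy", "cx", "cy" (pixels), "rvec" (rotation vector, rad) and "tvec" (3), from world to camera coordinates, as OpenCV has them. Camera axes: x right, y down, z forward; pixel columns grow to the right and rows downward; lengths in m; the calibration is good to about 2 mm. The wrist camera is an equidistant fisheye: a pixel r from the principal point sees the ray r / f radians off the axis. A picture is of the moment at which its call begins.
- r.close_job(): hands the job in, once; it reports no verdict.
The state is a dict: "time_s": time; "joints": joint angles; "qd": joint speeds; "joint_torque": joint torques, N m; "tcp_pos": TCP position; "eef_rot": TCP orientation; "contact_force": force on the tool from outside, world axes, zero at the start; "moment": the same for the moment, N m; "gripper_width": finger opening in m.
Only numpy, scipy, OpenCV 4.12 (cv2) and the standard library are available. Lean on these libraries where they do the work, as an engineer would, in place of code of your own. Each camera call takes 0.05 s, during which the arm holds its last target.

## Working session

There is one attempt and no reset: what is moved stays moved. The work goes in short steps, Python scripts to look and compute and a tool call to move; the robot and the scene stay as the last step left them, time stands still between calls to the robot, and variables do not carry over. Pictures are saved under pics/ and viewed, and the job is handed in when it is done.

Besides the shell and the picture viewer there is one more tool, called after "Request:" as a command line: name --argument value ..., lists and objects as JSON in quotes. apply_moves: Moves the arm, as the interface text tells. Shift numbers are shares of 0.1 m and turn numbers shares of 1.5 rad, none past 1 either way. Its arguments: {"type":"object","properties":{"slide":{"type":"array"},"turn":{"type":"array"},"jaw":{"type":"array"},"newtons":{"type":"number"}},"required":["slide","turn","jaw"]}

```bash
mkdir -p pics; ls; cat > h.py <<'E'
import numpy as np, cv2
from plant import r
def shot(cam,name=None):
    d=r.capture(cam)
    if name: cv2.imwrite(f'pics/{name}.png',d['pixels'])
    return d
def RT(d):
    R,_=cv2.Rodrigues(np.array(d['rvec'],float)); return R,np.array(d['tvec'],float).ravel()
def ray(d,u,v,fish=False):
    R,t=RT(d); x=(u-d['cx'])/d['fx']; y=(v-d['cy'])/d['fy']
    if fish:
        th=np.hypot(x,y); s=np.sin(th)/th if th>1e-9 else 1
        c=np.array([x*s,y*s,np.cos(th)])
    else: c=np.array([x,y,1.])
    return -R.T@t, R.T@c
def onz(d,u,v,z,fish=False):
    o,k=ray(d,u,v,fish); return o+k*(z-o[2])/k[2]
def cloud(d):
    R,t=RT(d); v,u=np.mgrid[0:480,0:640]; z=d['depth'].astype(float)
    c=np.stack([(u-d['cx'])/d['fx']*z,(v-d['cy'])/d['fy']*z,z],-1)
    return (c-t)@R
def proj(d,p):
    R,t=RT(d); c=R@np.array(p,float)+t; return c[0]/c[2]*d['fx']+d['cx'],c[1]/c[2]*d['fy']+d['cy']
E
python3 - <<'E'
from h import *
print(r.get_state())
for c in ('top','side','wrist'):
    d=shot(c,c+'0'); R,t=RT(d); print(c,-R.T@t,R[2],d['fx'],d['cx'],d['cy'])
E
```

```text
pics
{'time_s': 0.0, 'joints': array([ 9.15080858e+01,  2.05930097e+01,  6.33519102e-01, -1.91767763e-02,
       -7.01342139e+01, -1.65062645e+01]), 'qd': array([-0.03113734,  0.02855174,  0.01933127,  0.0059924 , -0.03629184,
       -0.02724562]), 'joint_torque': array([-5.05669523e-04, -5.82726645e+01,  2.93059945e+01,  6.99714527e+00,
        6.96104922e-03, -1.46141033e-04]), 'tcp_pos': array([0.1745982 , 0.65155621, 0.23960591]), 'eef_rot': array([ 1.79905035e+02, -9.34155458e-03, -1.50047023e+01]), 'contact_force': array([-0.07815458, -0.65009117,  0.17437528]), 'moment': array([-0.02167128, -0.01630368,  0.02304828]), 'gripper_width': 0.08757503148253204}
top [ 0.35338499 -0.02446292  1.84245827] [ 0.1207798   0.0096798  -0.99263213] 545.2506262993962 316.007661268268 229.528542511072
side [0.52805342 1.08681024 0.91266785] [ 0.0389826  -0.80349354 -0.59403576] 547.2062104490445 321.22464113909314 242.23106415942488
wrist [0.2383901  0.63495864 0.38416074] [-0.23888086  0.06338573 -0.96897791] 371.64829954431775 322.6729792139117 240.91492267765895
```

View pics/top0.png

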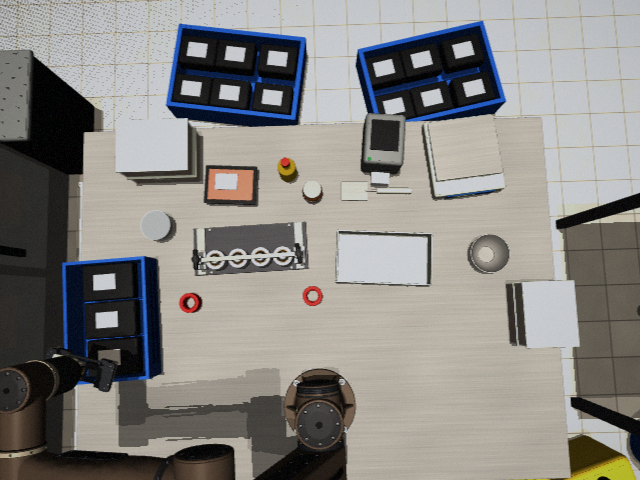

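View pics/side0.png

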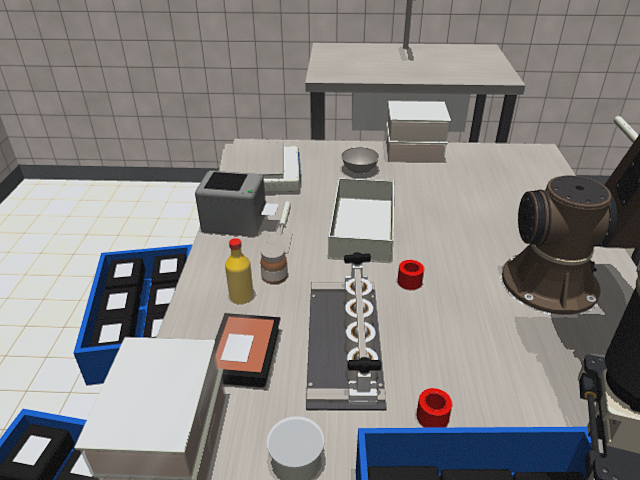

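View pics/wrist0.png

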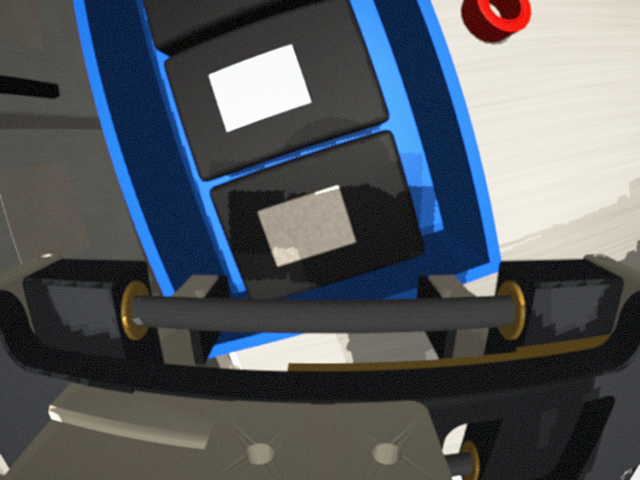

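```bash
python3 - <<'E'
from h import *
d=r.capture('top'); im=d['pixels']
cv2.imwrite('pics/c0.png',cv2.resize(im[205:310,170:330],None,fx=5,fy=5,interpolation=cv2.INTER_CUBIC))
P=cloud(d)
# tub
hsv=cv2.cvtColor(im,cv2.COLOR_BGR2HSV)
Z=P[...,2]
roi=np.zeros(Z.shape,bool); roi[220:300,325:440]=1
m=roi&(Z>0.06)&(Z<0.09); q=P[m]; print(len(q), cv2.minAreaRect((q[:,:2]*1000).astype(np.float32)))
roi[:]=0; roi[215:285,185:315]=1
for lo,hi in((0.004,0.012),(0.056,0.068),(0.076,0.092),(0.098,0.12)):
    m=roi&(Z>lo)&(Z<hi); q=P[m]; print(lo,len(q), cv2.minAreaRect((q[:,:2]*1000).astype(np.float32)), np.median(q[:,2]))
    if lo>0.09:
        n,l=cv2.connectedComponents(m.astype(np.uint8))
        for i in range(1,n):
            a=P[l==i]; print(i,len(a),a.mean(0),np.linalg.eigh(np.cov(a[:,:2].T)) if len(a)>5 else '')
E
```

```text
465 ((471.9937744140625, -226.543212890625), (310.90106201171875, 170.71218872070312), 86.18887329101562)
0.004 2621 ((517.0498657226562, 222.49624633789062), (440.9613342285156, 234.8049774169922), 88.2780990600586) 0.0073940534604817415
0.056 582 ((485.91107177734375, 208.2079315185547), (64.34288024902344, 341.9495849609375), 1.6057713031768799) 0.06259457007273425
0.076 416 ((481.2663879394531, 204.78594970703125), (35.21284484863281, 335.4731140136719), 2.1769561767578125) 0.08181762847898577
0.098 198 ((486.224609375, 215.36526489257812), (61.68168258666992, 352.62457275390625), 2.038482666015625) 0.11243302708039528
1 94 [0.49236345 0.05019455 0.11242603] EighResult(eigenvalues=array([2.66309688e-05, 3.02062923e-04]), eigenvectors=array([[ 0.15367391, -0.98812162],
       [-0.98812162, -0.15367391]]))
2 104 [0.48107253 0.37865025 0.11102831] EighResult(eigenvalues=array([3.07125105e-05, 2.90218796e-04]), eigenvectors=array([[ 0.06165935, -0.99809725],
       [-0.99809725, -0.06165935]]))
```

View pics/c0.png

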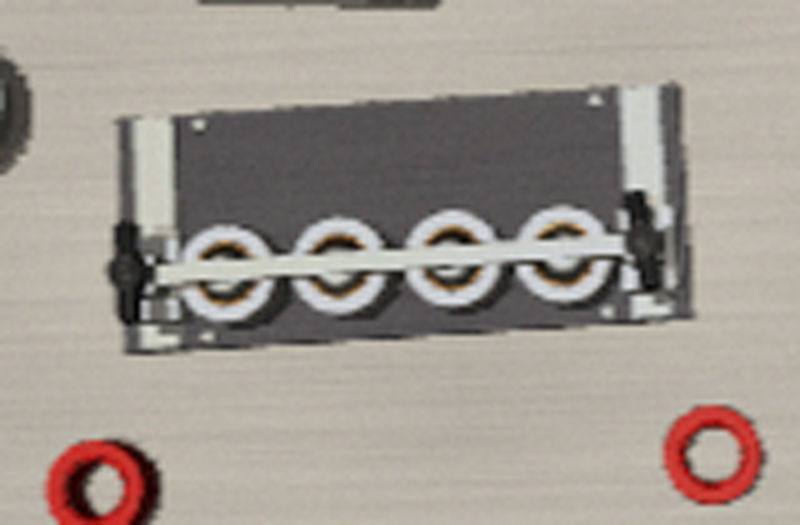

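```bash
cat >> h.py <<'E'
from scipy.spatial.transform import Rotation as Ro
S0=np.array([0.4867,0.2144]); SY=np.radians(1.97)
def st(x,y):
    c,s=np.cos(SY),np.sin(SY); return S0+np.array([c*x-s*y,s*x+c*y])
def go(x,y,z,yaw=None,frame_yaw=None):
    s=r.get_state(); p=s['tcp_pos']; e=s['eef_rot']
    M=Ro.from_euler('xyz',e,degrees=True)
    if frame_yaw is not None: M=Ro.from_euler('xyz',[180,0,frame_yaw],degrees=True)
    d=M.inv().apply(np.array([x,y,z])-p)/0.1
    print('pos',p.round(4),'rpy',e.round(2),'slide total',d.round(3))
    if yaw is not None:
        dy=(yaw-e[2]+180)%360-180; print('turn z total',round(-np.radians(dy)/1.5,4))
E
python3 - <<'E'
from h import *
print(st(0,165),st(0,-165))
go(*st(-0.0,165e-3),0.24,yaw=2,frame_yaw=2.2)
E
```

```text
[ -5.185375   165.11687895] [   6.158775   -164.68807895]
pos [0.1747 0.6517 0.24  ] rpy [ 1.7994e+02 -1.0000e-02 -1.5000e+01] slide total [ 2.957  2.84  -0.   ]
turn z total -0.1978
```

Request:
apply_moves --slide '[[0,0,0],[0,0,0],[0.33,0.33,0],[0.33,0.33,0],[0.33,0.33,0],[0.33,0.33,0],[0.33,0.33,0],[0.33,0.33,0]]' --turn '[[0,0,-0.1],[0,0,-0.098],[0,0,0],[0,0,0],[0,0,0],[0,0,0],[0,0,0],[0,0,0]]' --jaw '[0,0,0,0,0,0,0,0]'

```text
time_s: 1.0
tcp_pos: [0.3806, 0.4596, 0.2406]
eef_rot: [-180.0, -0.0, 2.0]
contact_force: [-0.2, 0.3, -0.0]
gripper_width: 0.088
```

Request:
apply_moves --slide '[[0.33,0.3,0],[0.33,0.3,0],[0.3,0.25,0],[0,0,0],[0,0,0],[0,0,0]]' --turn '[[0,0,0],[0,0,0],[0,0,0],[0,0,0],[0,0,0],[0,0,0]]' --jaw '[0,0,0,0,0,0]'

```text
time_s: 1.6
tcp_pos: [0.478, 0.3798, 0.2404]
eef_rot: [180.0, 0.0, 2.0]
contact_force: [-0.4, 0.2, -0.3]
gripper_width: 0.0875
```

```bash
python3 - <<'E'
from h import *
go(*st(-0.0,165e-3),0.24,yaw=2)
d=shot('wrist','w1')
E
```

```text
pos [0.478  0.3798 0.2404] rpy [1.80e+02 2.00e-02 2.03e+00] slide total [0.03  0.006 0.004]
turn z total 0.0003
```

View pics/w1.png

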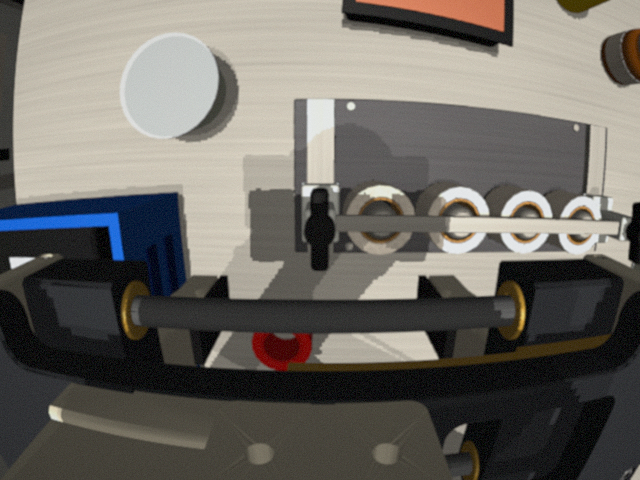

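```bash
python3 - <<'E'
from h import *
d=shot('wrist'); im=d['pixels']
g=im.max(2); m=(g<60).astype(np.uint8); m[:,:295]=0;m[:,345:]=0;m[:180]=0;m[275:]=0
ys,xs=np.nonzero(m)
q=np.array([onz(d,u,v,0.112,True)[:2] for u,v in zip(xs,ys)])
print(len(q),cv2.minAreaRect((q*1000).astype(np.float32)), q.mean(0))
for px in((351,106),(576,128)): print(onz(d,*px,0.008,True))
# rolls: bores top z=.063, spindles top z=.072 ; bar
cv2.imwrite('pics/w1c.png',cv2.resize(im[170:290,280:640],None,fx=2.2,fy=2.2,interpolation=cv2.INTER_CUBIC))
dep=d['depth']; print(dep[228,319],dep[228,400])
E
```

```text
2341 ((482.6012878417969, 383.2309875488281), (63.51154327392578, 37.04700469970703), 2.8113796710968018) [0.48353054 0.38405794]
[0.58795501 0.35645558 0.008     ]
[0.59654104 0.08543115 0.008     ]
0.27629036 0.30968115
```

View pics/w1c.png

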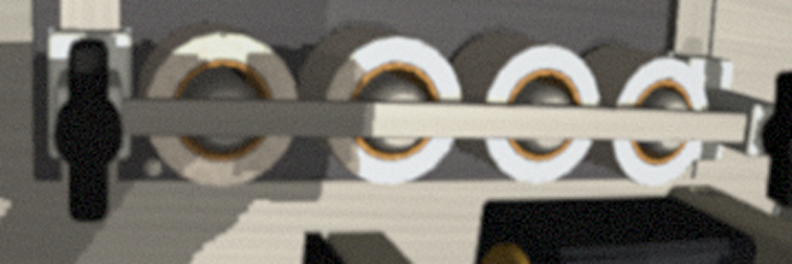

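```bash
python3 - <<'E'
from h import *
d=shot('wrist')
for u,v in((320,188),(320,269),(320,228),(312,228),(328,228)): print(onz(d,u,v,0.114,True))
E
```

```text
[0.51444557 0.38411551 0.114     ]
[0.45228811 0.38189194 0.114     ]
[0.48449587 0.38303617 0.114     ]
[0.48427369 0.38900399 0.114     ]
[0.48472101 0.37707061 0.114     ]
```

```bash
python3 - <<'E'
from h import *
d=shot('top','top1'); 
for c in((127,222),(127,322),(127,272),(650,240),(637,195),(657,292)): print(onz(d,170+c[0]/5-.4,205+c[1]/5-.4,0.114))
go(0.4825,0.382,0.106,2)
E
```

```text
[0.51322938 0.38001667 0.114     ]
[0.44951218 0.38019676 0.114     ]
[0.48130014 0.38010692 0.114     ]
[0.49148854 0.04671231 0.114     ]
[0.52046168 0.0542467  0.114     ]
[0.4583114  0.04313206 0.114     ]
pos [0.4778 0.3803 0.2406] rpy [-180.     -0.      2.11] slide total [ 0.048 -0.015  1.346]
turn z total 0.0013
```

Request:
apply_moves --slide '[[0.04,-0.015,0.3],[0,0,0.4],[0,0,0.3],[0,0,0.2],[0,0,0.145],[0,0,0],[0,0,0]]' --turn '[[0,0,0],[0,0,0],[0,0,0],[0,0,0],[0,0,0],[0,0,0],[0,0,0]]' --jaw '[0,0,0,0,0,0,0]'

```text
time_s: 2.5
tcp_pos: [0.4823, 0.3817, 0.1064]
eef_rot: [180.0, -0.0, 2.1]
contact_force: [1.2, -0.2, -0.3]
gripper_width: 0.0879
```

```bash
python3 - <<'E'
from h import *
go(0.4825,0.382,0.106,2)
d=shot('wrist','w2')
E
```

```text
pos [0.4823 0.3817 0.1064] rpy [ 1.7999e+02 -1.0000e-02  2.0800e+00] slide total [ 0.002 -0.003  0.004]
turn z total 0.0009
```

View pics/w2.png

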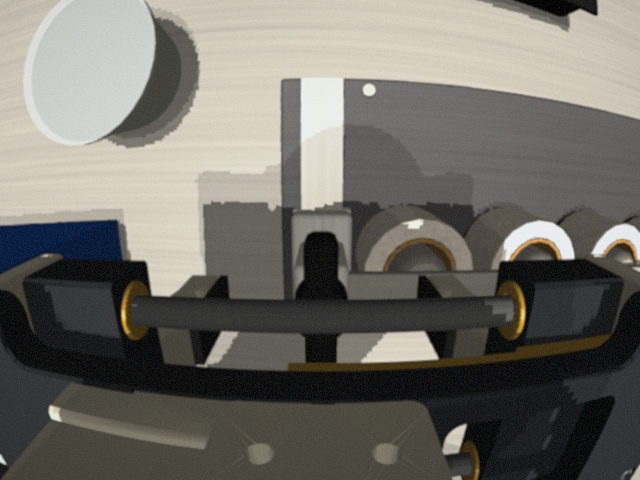

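Request:
apply_moves --slide '[[0,0,0],[0,0,0],[0,0,0],[0,0,0],[0,0,0],[0,0,0],[0,0,0],[0,0,0]]' --turn '[[0,0,0],[0,0,0],[0,0,0],[0,0,0],[0,0,0],[0,0,0],[0,0,0],[0,0,0]]' --jaw '[1,1,1,1,1,1,1,1]' --newtons 10

```text
time_s: 3.35
tcp_pos: [0.4824, 0.3811, 0.106]
eef_rot: [180.0, 0.0, 2.0]
contact_force: [-0.2, -0.9, 0.6]
gripper_width: 0.0291
```

Request:
apply_moves --slide '[[0,0,0],[0,0,0],[0,0,0],[0,0,0]]' --turn '[[0,0,0],[0,0,0],[0,0,0],[0,0,0]]' --jaw '[1,1,1,1]'

```text
time_s: 3.75
tcp_pos: [0.4827, 0.3825, 0.1061]
eef_rot: [-179.9, -0.1, 2.0]
contact_force: [-0.2, 5.4, -2.6]
gripper_width: 0.014
```

Request:
apply_moves --slide '[[0,-0.01,0],[0,0,0],[0,0,0],[0,0,0],[0,0,0],[0,0,0],[0,0,0],[0,0,0]]' --turn '[[0,0,-0.05],[0,0,-0.1],[0,0,-0.1],[0,0,-0.1],[0,0,-0.1],[0,0,-0.1],[0,0,-0.1],[0,0,-0.1]]' --jaw '[1,1,1,1,1,1,1,1]'

```text
time_s: 4.55
tcp_pos: [0.4824, 0.3828, 0.1061]
eef_rot: [-180.0, -0.1, 66.8]
contact_force: [-0.9, 3.1, -1.1]
gripper_width: 0.0138
```

Request:
apply_moves --slide '[[0,0,0],[0,0,0],[0,0,0],[0,0,0],[0,0,0],[0,0,0],[0,0,0],[0,0,0]]' --turn '[[0,0,0],[0,0,0],[0,0,0],[0,0,0],[0,0,0],[0,0,0],[0,0,0],[0,0,0]]' --jaw '[1,0,0,0,0,0,0,0]'

```text
time_s: 5.35
tcp_pos: [0.4824, 0.3821, 0.1061]
eef_rot: [180.0, 0.0, 66.5]
contact_force: [-0.3, -0.8, 0.1]
gripper_width: 0.0645
```

Request:
apply_moves --slide '[[0,0,-0.2],[0,0,-0.4],[0,0,-0.3],[0,0,0],[0,0,0]]' --turn '[[0,0,0],[0,0,0],[0,0,0],[0,0,0.1],[0,0,0]]' --jaw '[0,0,0,0,0]'

```text
time_s: 5.85
tcp_pos: [0.4825, 0.3825, 0.1972]
eef_rot: [-180.0, -0.1, 57.7]
contact_force: [0.5, -0.4, -0.6]
gripper_width: 0.0874
```

```bash
python3 - <<'E'
from h import *
print(r.get_state()['joints'])
d=shot('top','top2'); cv2.imwrite('pics/c2.png',cv2.resize(d['pixels'][205:310,170:330],None,fx=5,fy=5,interpolation=cv2.INTER_CUBIC))
go(0.491,0.049,0.2,8,frame_yaw=8)
E
```

```text
[ 5.65445787e+01  1.67115966e+01 -1.07468734e+01 -8.11379019e-03
 -6.24225926e+01  9.11796036e+01]
pos [0.4822 0.382  0.1961] rpy [-1.7998e+02 -1.0000e-02  5.8020e+01] slide total [-0.376  3.31  -0.039]
turn z total 0.582
```

View pics/c2.png

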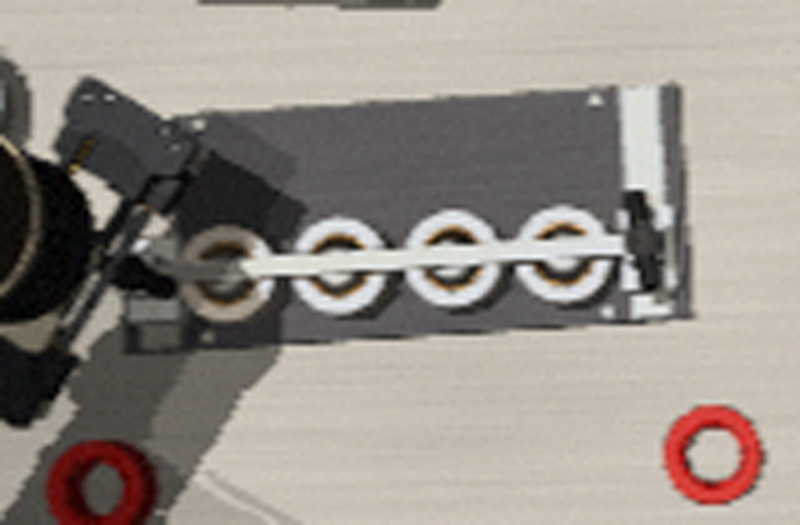

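Request:
apply_moves --slide '[[0,0,0],[0,0,0],[0,0,0],[0,0,0],[0,0,0],[0,0,0],[-0.1,0.4,0],[-0.1,0.4,0]]' --turn '[[0,0,0.097],[0,0,0.097],[0,0,0.097],[0,0,0.097],[0,0,0.097],[0,0,0.097],[0,0,0],[0,0,0]]' --jaw '[0,0,0,0,0,0,0,0]'

```text
time_s: 6.7
tcp_pos: [0.4728, 0.2992, 0.1942]
eef_rot: [179.9, 0.1, 8.2]
contact_force: [1.3, -0.7, 1.0]
gripper_width: 0.0876
```

Request:
apply_moves --slide '[[-0.1,0.4,0],[-0.07,0.4,0],[0,0.45,0],[0,0.45,0],[0,0.45,0],[0,0.36,0],[0,0,0],[0,0,0]]' --turn '[[0,0,0],[0,0,0],[0,0,0],[0,0,0],[0,0,0],[0,0,0],[0,0,0],[0,0,0]]' --jaw '[0,0,0,0,0,0,0,0]'

```text
time_s: 7.5
tcp_pos: [0.4906, 0.0482, 0.1953]
eef_rot: [180.0, 0.1, 7.9]
contact_force: [0.1, 0.3, -0.2]
gripper_width: 0.0879
```

```bash
python3 - <<'E'
from h import *
go(0.491,0.049,0.106,8)
d=shot('wrist','w3')
E
```

```text
pos [0.4906 0.0482 0.1953] rpy [1.7998e+02 9.0000e-02 7.9100e+00] slide total [ 0.006 -0.008  0.893]
turn z total -0.0011
```

View pics/w3.png

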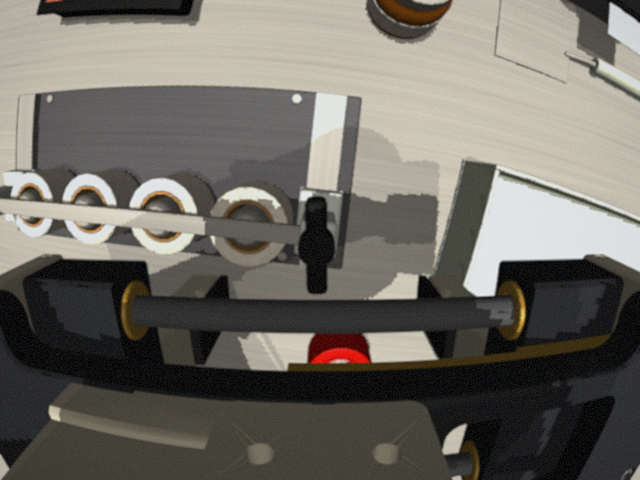

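```bash
python3 - <<'E'
from h import *
d=shot('wrist')
a=onz(d,317,197,.114,True);b=onz(d,316,293,.114,True);print(a,b,(a+b)/2,np.degrees(np.arctan2(*(a-b)[1::-1])))
m=(a+b)/2
go(m[0],m[1],0.106,8)
E
```

```text
[0.52594625 0.05786234 0.114     ] [0.46350263 0.05000684 0.114     ] [0.49472444 0.05393459 0.114     ] 7.170229130418242
pos [0.4908 0.0495 0.1955] rpy [1.7999e+02 6.0000e-02 7.9700e+00] slide total [ 0.046 -0.039  0.895]
turn z total -0.0003
```

Request:
apply_moves --slide '[[0.02,-0.03,0.2],[0,0,0.3],[0,0,0.25],[0,0,0.145],[0,0,0],[0,0,0]]' --turn '[[0,0,0],[0,0,0],[0,0,0],[0,0,0],[0,0,0],[0,0,0]]' --jaw '[0,0,0,0,0,0.5]'

```text
time_s: 8.2
tcp_pos: [0.4927, 0.0533, 0.1067]
eef_rot: [180.0, 0.0, 8.0]
contact_force: [0.3, 0.9, -0.0]
gripper_width: 0.084
```

Request:
apply_moves --slide '[[0,0,0],[0,0,0],[0,0,0],[0,0,0],[0,0,0],[0,0,0],[0,0,0],[0,0,0]]' --turn '[[0,0,0],[0,0,0],[0,0,0],[0,0,0],[0,0,0],[0,0,0],[0,0,0],[0,0,0]]' --jaw '[1,1,1,1,1,1,1,1]'

```text
time_s: 9.0
tcp_pos: [0.4926, 0.0524, 0.1065]
eef_rot: [180.0, 0.0, 7.9]
contact_force: [0.2, 0.6, -0.5]
gripper_width: 0.0211
```

Request:
apply_moves --slide '[[0,0,0],[0,0,0],[0,0,0]]' --turn '[[0,0,0],[0,0,0],[0,0,0]]' --jaw '[1,1,1]'

```text
time_s: 9.3
tcp_pos: [0.4926, 0.0526, 0.1065]
eef_rot: [-180.0, -0.0, 7.9]
contact_force: [-0.6, 2.2, -0.5]
gripper_width: 0.0136
```

Request:
apply_moves --slide '[[0,0,0],[0,0,0],[0,0,0],[0,0,0],[0,0,0],[0,0,0],[0,0,0],[0,0,0]]' --turn '[[0,0,-0.1],[0,0,-0.1],[0,0,-0.1],[0,0,-0.1],[0,0,-0.1],[0,0,-0.1],[0,0,-0.1],[0,0,0]]' --jaw '[1,1,1,1,1,1,1,1]'

```text
time_s: 10.1
tcp_pos: [0.4928, 0.0522, 0.1066]
eef_rot: [180.0, 0.0, 68.2]
contact_force: [0.7, -1.1, -0.9]
gripper_width: 0.0137
```

```bash
python3 - <<'E'
from h import *
print(r.get_state()['joints'])
p=r.get_state()['tcp_pos']; a=np.radians(1.75)
go(p[0]+.081*np.cos(a),p[1]+.081*np.sin(a),p[2])
d=shot('side','s3'); cv2.imwrite('pics/s3c.png',cv2.resize(d['pixels'][180:420,260:500],None,fx=3,fy=2.5))
E
```

```text
[ 2.88399900e+01  1.14436345e+01 -3.18524436e+01  3.00135755e-02
 -4.67002465e+01  1.29299528e+02]
pos [0.4928 0.0522 0.1066] rpy [1.7998e+02 1.0000e-02 6.8160e+01] slide total [0.324 0.742 0.   ]
```

View pics/s3c.png

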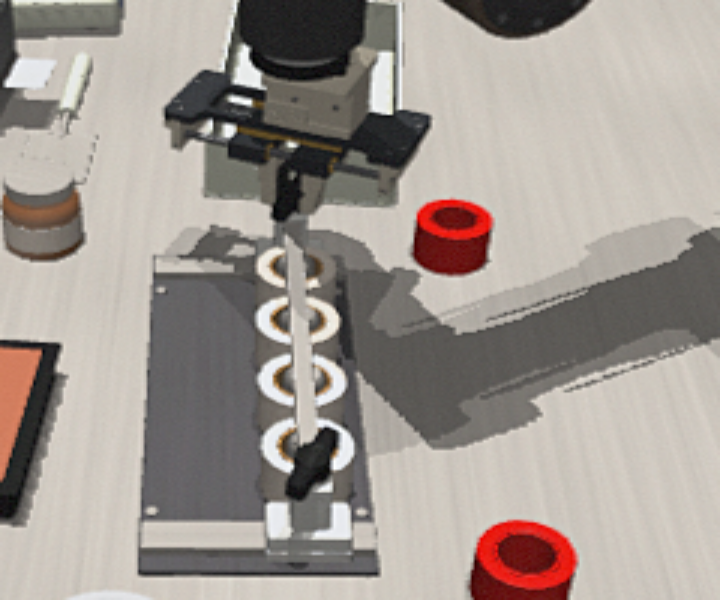

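Request:
apply_moves --slide '[[0.05,0.115,0],[0.05,0.115,0],[0.05,0.115,0],[0.05,0.115,0],[0.05,0.115,0],[0.05,0.115,0],[0.02,0.04,0],[0,0,0]]' --turn '[[0,0,0],[0,0,0],[0,0,0],[0,0,0],[0,0,0],[0,0,0],[0,0,0],[0,0,0]]' --jaw '[1,1,1,1,1,1,1,1]'

```text
time_s: 10.95
tcp_pos: [0.571, 0.0547, 0.106]
eef_rot: [-179.8, 0.1, 68.0]
contact_force: [-8.6, 3.4, 5.7]
gripper_width: 0.0141
```

Request:
apply_moves --slide '[[0.004,0.01,0],[0,0,0],[0,0,0],[0,0,0]]' --turn '[[0,0,0],[0,0,0],[0,0,0],[0,0,0]]' --jaw '[1,1,1,1]'

```text
time_s: 11.35
tcp_pos: [0.5711, 0.0547, 0.106]
eef_rot: [-179.8, 0.1, 68.0]
contact_force: [-11.7, 5.2, 7.4]
gripper_width: 0.0136
```

Request:
apply_moves --slide '[[0,0,0],[0,0,0],[0,0,0],[0,0,0],[0,0,-0.2],[0,0,-0.4],[0,0,-0.3],[0,0,0]]' --turn '[[0,0,0],[0,0,0],[0,0,0],[0,0,0],[0,0,0],[0,0,0],[0,0,0],[0,0,0.1]]' --jaw '[0,0,0,0,0,0,0,0]'

```text
time_s: 12.15
tcp_pos: [0.5761, 0.0554, 0.2015]
eef_rot: [179.7, -0.3, 59.4]
contact_force: [-0.5, -0.2, -0.9]
gripper_width: 0.0723
```

Request:
apply_moves --slide '[[0,0,0],[0,0,0],[0,0,0],[0,0,0],[0,0,0],[0,0,0],[0,0,0],[0,0,0]]' --turn '[[0,0,0.1],[0,0,0.1],[0,0,0.1],[0,0,0.1],[0,0,0.1],[0,0,0.1],[0,0,0.1],[0,0,0.1]]' --jaw '[0,0,0,0,0,0,0,0]'

```text
time_s: 12.95
tcp_pos: [0.5736, 0.0547, 0.1966]
eef_rot: [-180.0, -0.0, -9.7]
contact_force: [0.0, -0.5, 1.1]
gripper_width: 0.0876
```

Request:
apply_moves --slide '[[0,0,0],[0,0,0],[0,0,0],[0,0,0],[0,0,0],[0,0,0],[0,0,0]]' --turn '[[0,0,0.1],[0,0,0.1],[0,0,0.1],[0,0,0.1],[0,0,0.1],[0,0,0],[0,0,0]]' --jaw '[0,0,0,0,0,0,0]'

```text
time_s: 13.65
tcp_pos: [0.5735, 0.0547, 0.1966]
eef_rot: [-180.0, -0.0, -52.0]
contact_force: [0.4, -0.3, 0.5]
gripper_width: 0.0876
```

```bash
sed -i 's/^S0=.*/S0=np.array([0.4876,0.2178]); SY=np.radians(1.75)/' h.py; python3 - <<'E'
from h import *
p=st(0,-.111); print(p, r.get_state()['joints'])
go(*p,0.2,-53)
d=shot('top','top4'); cv2.imwrite('pics/c4.png',cv2.resize(d['pixels'][205:310,170:330],None,fx=5,fy=5,interpolation=cv2.INTER_CUBIC))
shot('wrist','w4')
E
```

```text
[0.49098977 0.10685177] [ 2.49031944e+01  1.31862385e+01 -1.56992861e+01  4.44528238e-03
 -6.11075284e+01  1.30488329e+01]
pos [0.5735 0.0547 0.1966] rpy [-1.7999e+02 -1.0000e-02 -5.2050e+01] slide total [-0.918  0.33  -0.034]
turn z total 0.0111
```

View pics/c4.png

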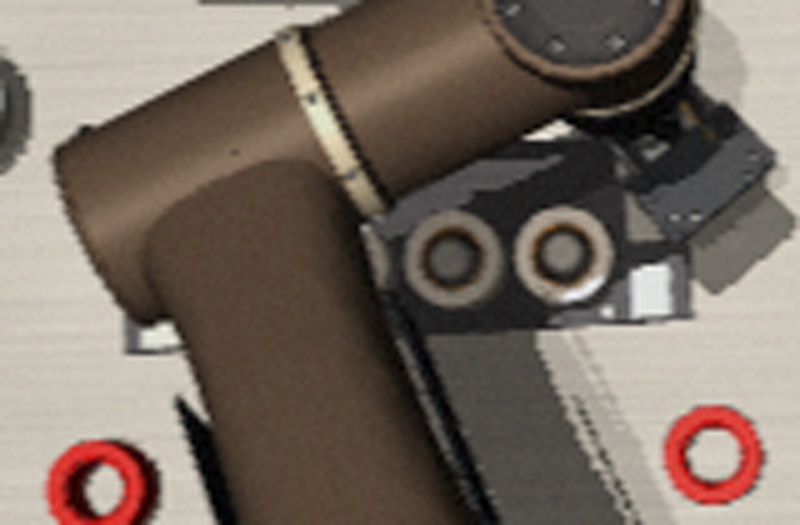

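View pics/w4.png

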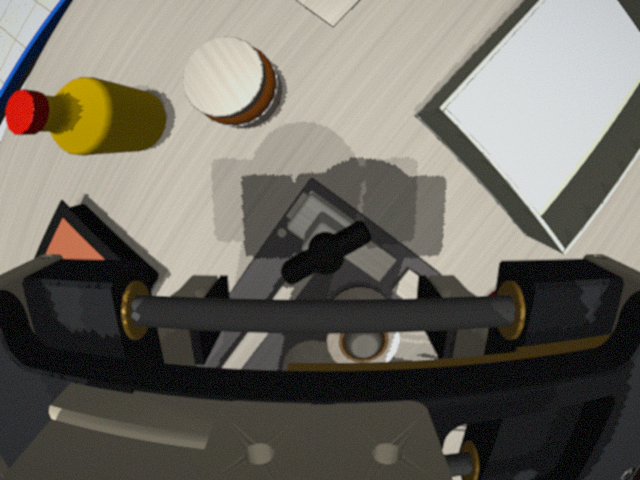

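```bash
python3 - <<'E'
from h import *
d=r.capture('top')
for c in((564,255),(453,259)): print(onz(d,170+c[0]/5-.4,205+c[1]/5-.4,0.063))
print(st(0,-.111),st(0,-.037))
d=r.capture('wrist'); print(onz(d,364,344,.072,True))
E
```

```text
[0.48745757 0.1053395  0.063     ]
[0.48706133 0.17808452 0.063     ]
[0.49098977 0.10685177] [0.48872992 0.18081726]
[0.49032687 0.10590505 0.072     ]
```

Request:
apply_moves --slide '[[-0.3,0.11,0],[-0.3,0.11,0],[-0.32,0.11,0],[0,0,0],[0,0,0.4],[0,0,0.4],[0,0,0.2],[0,0,0]]' --turn '[[0,0,0.01],[0,0,0],[0,0,0],[0,0,0],[0,0,0],[0,0,0],[0,0,0],[0,0,0]]' --jaw '[0,0,0,0,0,0,0,0]'

```text
time_s: 14.65
tcp_pos: [0.4899, 0.1071, 0.0939]
eef_rot: [179.7, 0.0, -53.1]
contact_force: [-0.3, -0.5, 0.7]
gripper_width: 0.0879
```

```bash
python3 - <<'E'
from h import *
go(.4905,.1065,0.048,-53)
shot('wrist','w5');shot('side','s5')
E
```

```text
pos [0.4899 0.1071 0.0939] rpy [ 1.7968e+02  3.0000e-02 -5.3120e+01] slide total [ 0.008 -0.003  0.459]
turn z total -0.0014
```

View pics/w5.png

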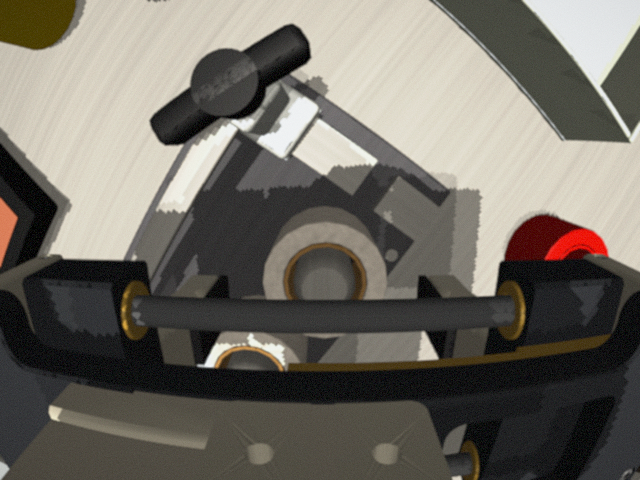

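View pics/s5.png

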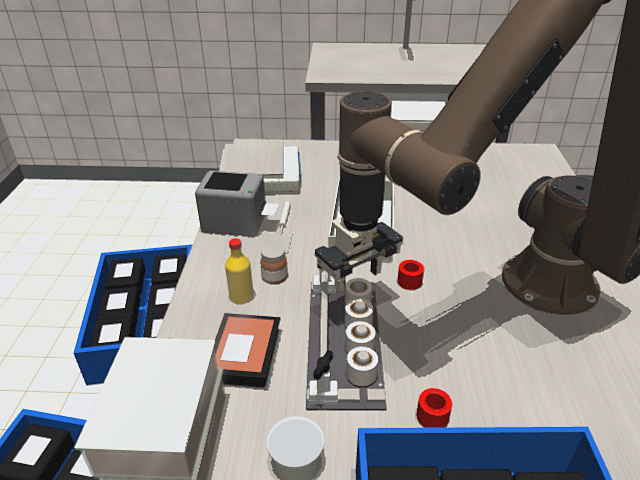

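Request:
apply_moves --slide '[[0,0,0.25],[0,0,0.2],[0,0,0],[0,0,0],[0,0,0],[0,0,0],[0,0,0],[0,0,0]]' --turn '[[0,0,0],[0,0,0],[0,0,0],[0,0,0],[0,0,0],[0,0,0],[0,0,0],[0,0,0]]' --jaw '[0,0,0,1,1,1,1,1]' --newtons 20

```text
time_s: 15.55
tcp_pos: [0.4918, 0.1084, 0.0525]
eef_rot: [-179.9, -0.0, -53.1]
contact_force: [-2.6, -1.4, 7.2]
gripper_width: 0.062
```

Request:
apply_moves --slide '[[0,0,0],[0,0,0],[0,0,0]]' --turn '[[0,0,0],[0,0,0],[0,0,0]]' --jaw '[1,1,1]'

```text
time_s: 15.85
tcp_pos: [0.4918, 0.1084, 0.0525]
eef_rot: [-179.9, -0.0, -53.1]
contact_force: [-1.9, -0.4, 6.9]
gripper_width: 0.0621
```

Request:
apply_moves --slide '[[0,0,-0.1],[0,0,-0.2],[0,0,-0.3],[0,0,-0.3],[0,0,-0.3],[0,0,0],[0,0,0]]' --turn '[[0,0,0],[0,0,0],[0,0,0],[0,0,0],[0,0,0],[0,0,0],[0,0,0]]' --jaw '[1,1,1,1,1,1,1]'

```text
time_s: 16.55
tcp_pos: [0.4916, 0.1085, 0.1726]
eef_rot: [-179.9, 0.0, -53.2]
contact_force: [0.3, -0.5, -1.8]
gripper_width: 0.0627
```

```bash
cat >> h.py <<'E'
def tub(d):
    # rim points + white floor from depth, top cam; minAreaRect of z .06-.09 in tub region
    P=cloud(d); Z=P[...,2]; im=d['pixels']
    m=(Z>0.062)&(Z<0.085)&(P[...,0]>.3)&(P[...,0]<.66)&(P[...,1]<-0.03)&(P[...,1]>-.45)
    m=m.astype(np.uint8)
    n,l,s,c=cv2.connectedComponentsWithStats(m,connectivity=8)
    k=1+np.argmax(s[1:,4]); q=P[(l==k)]
    return cv2.minAreaRect((q[:,:2]*1000).astype(np.float32))
E
python3 - <<'E'
from h import *
d=shot('top','top6'); print(tub(d)); shot('wrist','w6'); shot('side','s6')
go(.4905,.1065,0.175,-53)
E
```

```text
((472.297607421875, -227.58221435546875), (309.7303466796875, 170.08041381835938), 85.90254974365234)
pos [0.4908 0.1079 0.1707] rpy [ 1.799e+02  2.000e-02 -5.317e+01] slide total [ 0.009  0.011 -0.043]
turn z total -0.002
```

View pics/w6.png

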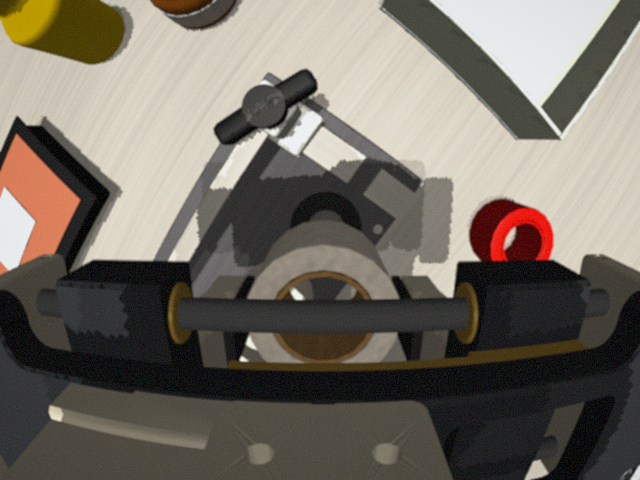

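View pics/s6.png

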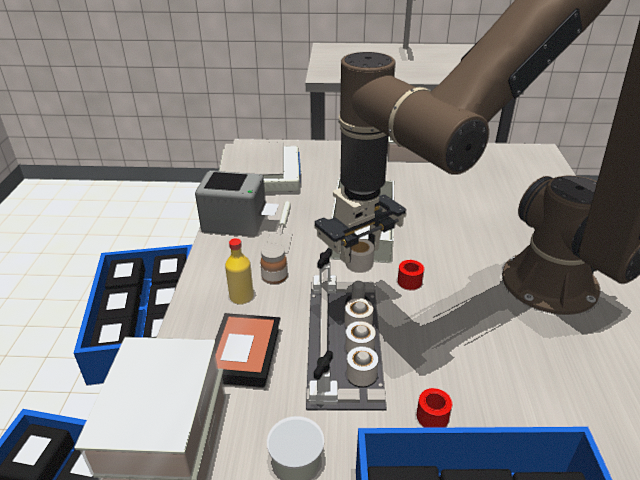

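View pics/top6.png

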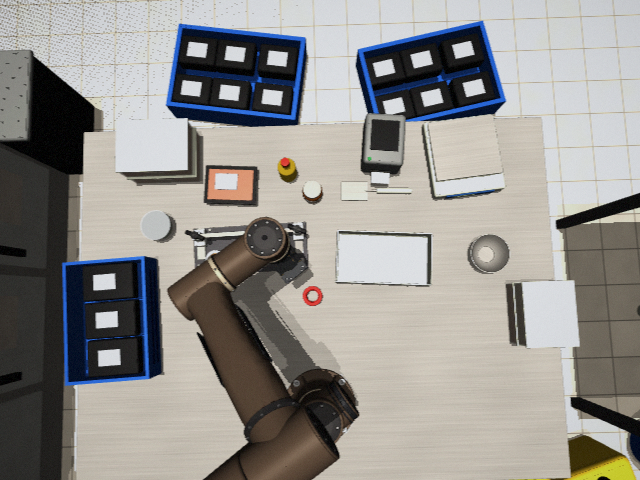

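```bash
cat >> h.py <<'E'
T0=np.array([.473,-.225]); TY=np.radians(-3.9)
def tb(y,x=0):
    c,s=np.cos(TY),np.sin(TY); return T0+np.array([c*x-s*y,s*x+c*y])
E
python3 - <<'E'
from h import *
p=tb(-.1095); print(p); go(*p,.175,-94,frame_yaw=-94)
E
```

```text
[ 0.46555233 -0.33424643]
pos [0.4908 0.1079 0.1707] rpy [ 1.799e+02  2.000e-02 -5.317e+01] slide total [ 4.428 -0.057 -0.043]
turn z total 0.4751
```

Request:
apply_moves --slide '[[0,0,-0.03],[0,0,0],[0,0,0],[0,0,0],[0,0,0],[0.2,0,0],[0.4,-0.02,0],[0.4,-0.02,0]]' --turn '[[0,0,0.095],[0,0,0.095],[0,0,0.095],[0,0,0.095],[0,0,0.095],[0,0,0],[0,0,0],[0,0,0]]' --jaw '[1,1,1,1,1,1,1,1]'

```text
time_s: 17.5
tcp_pos: [0.4879, 0.0073, 0.1735]
eef_rot: [179.9, -0.1, -93.9]
contact_force: [-0.2, -0.4, -0.1]
gripper_width: 0.0623
```

Request:
apply_moves --slide '[[0.4,-0.02,0],[0.4,0,0],[0.4,0,0],[0.4,0,0],[0.4,0,0],[0.4,0,0],[0.4,0,0],[0.4,0,0]]' --turn '[[0,0,0],[0,0,0],[0,0,0],[0,0,0],[0,0,0],[0,0,0],[0,0,0],[0,0,0]]' --jaw '[1,1,1,1,1,1,1,1]'

```text
time_s: 18.3
tcp_pos: [0.4674, -0.3127, 0.1733]
eef_rot: [179.9, 0.0, -94.0]
contact_force: [1.4, 0.5, -0.3]
gripper_width: 0.0623
```

Request:
apply_moves --slide '[[0.23,0,0],[0,0,0],[0,0,0]]' --turn '[[0,0,0],[0,0,0],[0,0,0]]' --jaw '[1,1,1]'

```text
time_s: 18.6
tcp_pos: [0.4659, -0.3343, 0.1731]
eef_rot: [179.9, 0.0, -94.1]
contact_force: [-0.2, 0.7, -1.5]
gripper_width: 0.0622
```

```bash
python3 - <<'E'
from h import *
p=tb(-.1095); print(r.get_state()['gripper_width'],r.get_state()['joints'].round(1)); go(*p,.046,-94)
shot('wrist','w7'); shot('side','s7')
E
```

```text
0.06217270775222966 [-16.1  14.2 -17.7  -0.  -58.3  12.1]
pos [ 0.4659 -0.3343  0.1731] rpy [ 1.7985e+02  5.0000e-02 -9.4080e+01] slide total [ 0.    -0.     1.271]
turn z total -0.0009
```

View pics/w7.png

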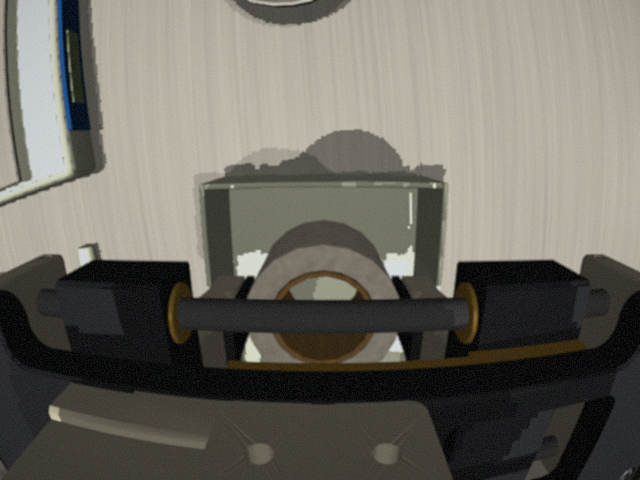

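View pics/s7.png

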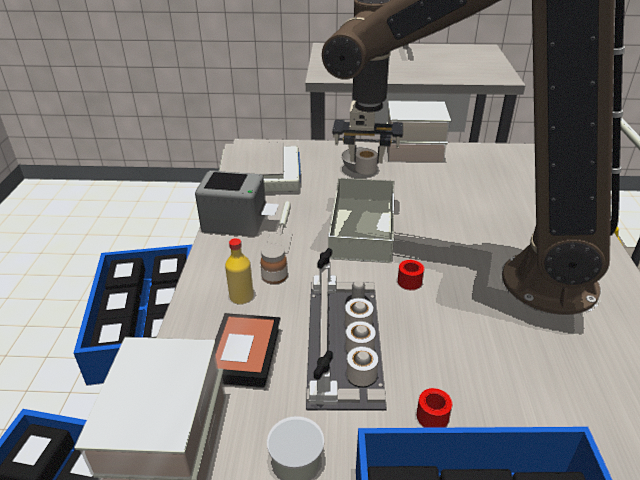

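Request:
apply_moves --slide '[[0,0,0.3],[0,0,0.4],[0,0,0.3],[0,0,0.2],[0,0,0.07],[0,0,0],[0,0,0]]' --turn '[[0,0,0],[0,0,0],[0,0,0],[0,0,0],[0,0,0],[0,0,0],[0,0,0]]' --jaw '[1,1,1,1,1,1,1]'

```text
time_s: 19.4
tcp_pos: [0.4676, -0.334, 0.0487]
eef_rot: [-179.9, -0.0, -93.9]
contact_force: [-0.4, -0.2, -0.5]
gripper_width: 0.0625
```

Request:
apply_moves --slide '[[0,0,0],[0,0,0],[0,0,0],[0,0,0],[0,0,-0.2],[0,0,-0.3],[0,0,-0.4],[0,0,-0.4]]' --turn '[[0,0,0],[0,0,0],[0,0,0],[0,0,0],[0,0,0],[0,0,0],[0,0,0],[0,0,0]]' --jaw '[0,0,0,0,0,0,0,0]'

```text
time_s: 20.2
tcp_pos: [0.4662, -0.3341, 0.1788]
eef_rot: [179.9, 0.0, -94.0]
contact_force: [1.4, 0.1, -0.7]
gripper_width: 0.0874
```

```bash
python3 - <<'E'
from h import *
p=st(0,-.037); print(p); go(*p,.19,-123,frame_yaw=-94)
shot('wrist','w8')
E
```

```text
[0.48872992 0.18081726]
pos [ 0.4662 -0.3341  0.1788] rpy [ 1.7995e+02  1.0000e-02 -9.3990e+01] slide total [-5.152  0.135 -0.112]
turn z total 0.3376
```

View pics/w8.png

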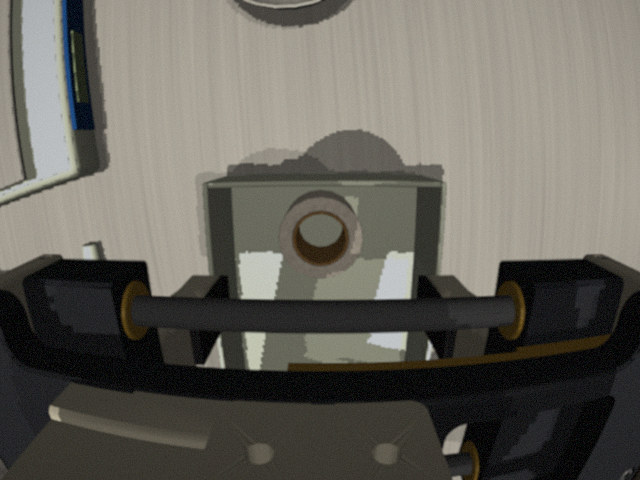

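Request:
apply_moves --slide '[[-0.2,0,-0.1],[-0.4,0.03,0],[-0.45,0.03,0],[-0.45,0.03,0],[-0.45,0.03,0],[-0.45,0,0],[-0.45,0,0],[-0.45,0,0]]' --turn '[[0,0,0],[0,0,0],[0,0,0],[0,0,0],[0,0,0],[0,0,0],[0,0,0],[0,0,0]]' --jaw '[0,0,0,0,0,0,0,0]'

```text
time_s: 21.05
tcp_pos: [0.4775, -0.0023, 0.1879]
eef_rot: [-179.9, 0.0, -94.0]
contact_force: [0.8, 0.2, -0.6]
gripper_width: 0.0869
```

Request:
apply_moves --slide '[[-0.45,0,0],[-0.45,0,0],[-0.45,0,0],[-0.4,0,0],[-0.1,0,0],[0,0,0],[0,0,0],[0,0,0]]' --turn '[[0,0,0],[0,0,0],[0,0,0],[0,0,0],[0,0,0.1],[0,0,0.1],[0,0,0.1],[0,0,0.04]]' --jaw '[0,0,0,0,0,0,0,0]'

```text
time_s: 21.85
tcp_pos: [0.4904, 0.1807, 0.1874]
eef_rot: [180.0, -0.0, -123.5]
contact_force: [-0.4, 0.5, 0.3]
gripper_width: 0.0876
```

```bash
python3 - <<'E'
from h import *
p=st(0,-.037); print(p); go(*p,.048,-123)
d=shot('top','top9'); print(tub(d)); shot('wrist','w9')
cv2.imwrite('pics/c9.png',cv2.resize(d['pixels'][205:310,170:450],None,fx=2.8,fy=2.8,interpolation=cv2.INTER_CUBIC))
E
```

```text
[0.48872992 0.18081726]
pos [0.4904 0.1807 0.1874] rpy [ 180.    -0.  -123.5] slide total [0.008 0.015 1.394]
turn z total -0.0058
((472.08941650390625, -226.70672607421875), (311.0064392089844, 170.74624633789062), 86.17889404296875)
```

View pics/w9.png

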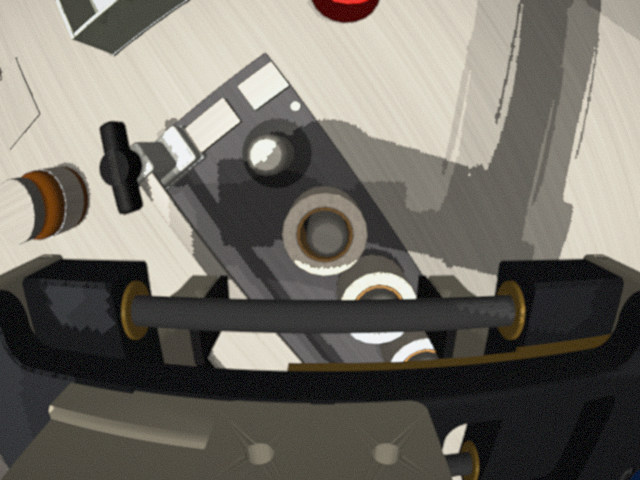

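View pics/c9.png

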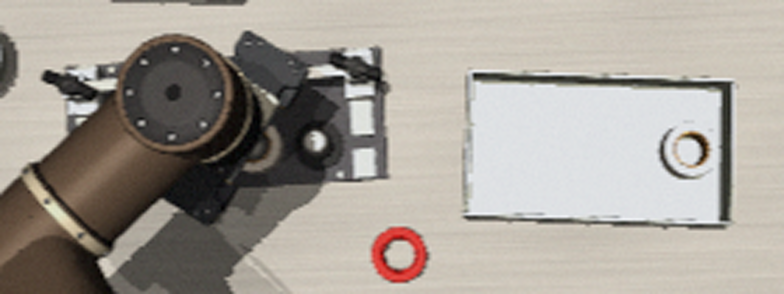

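Request:
apply_moves --slide '[[0.01,0.015,0.2],[0,0,0.4],[0,0,0.35],[0,0,0.25],[0,0,0.18],[0,0,0],[0,0,0]]' --turn '[[0,0,0],[0,0,0],[0,0,0],[0,0,0],[0,0,0],[0,0,0],[0,0,0]]' --jaw '[0,0,0,0,0,0,0]'

```text
time_s: 22.65
tcp_pos: [0.4889, 0.1804, 0.0498]
eef_rot: [-180.0, -0.0, -123.1]
contact_force: [0.2, 0.1, 0.3]
gripper_width: 0.0875
```

Request:
apply_moves --slide '[[0,0,0],[0,0,0],[0,0,0],[0,0,0],[0,0,0],[0,0,0],[0,0,0]]' --turn '[[0,0,0],[0,0,0],[0,0,0],[0,0,0],[0,0,0],[0,0,0],[0,0,0]]' --jaw '[1,1,1,1,1,1,1]'

```text
time_s: 23.35
tcp_pos: [0.489, 0.1807, 0.0502]
eef_rot: [-180.0, 0.0, -123.2]
contact_force: [-1.3, -0.5, 5.5]
gripper_width: 0.0624
```

Request:
apply_moves --slide '[[0,0,-0.1],[0,0,-0.25],[0,0,-0.4],[0,0,-0.4],[0,0,-0.1],[0,0,0],[0,0,0],[0,0,0]]' --turn '[[0,0,0],[0,0,0],[0,0,0],[0,0,0],[0,0,-0.1],[0,0,-0.1],[0,0,-0.1],[0,0,-0.04]]' --jaw '[1,1,1,1,1,1,1,1]'

```text
time_s: 24.15
tcp_pos: [0.4885, 0.1803, 0.1752]
eef_rot: [-180.0, 0.0, -93.7]
contact_force: [-0.3, 0.4, -2.2]
gripper_width: 0.0627
```

```bash
python3 - <<'E'
from h import *
p=tb(-.0365); print(p, r.get_state()['gripper_width']); go(*p,.175,-94,frame_yaw=-94)
d=shot('top','top10'); print(tub(d)); shot('wrist','w10')
E
```

```text
[ 0.47051744 -0.26141548] 0.06266359476884467
pos [0.4885 0.1803 0.1752] rpy [-1.800e+02  2.000e-02 -9.367e+01] slide total [ 4.419e+00 -1.290e-01  2.000e-03]
turn z total 0.0039
((471.9150390625, -226.4021453857422), (310.51220703125, 170.58551025390625), 86.16268157958984)
```

View pics/w10.png

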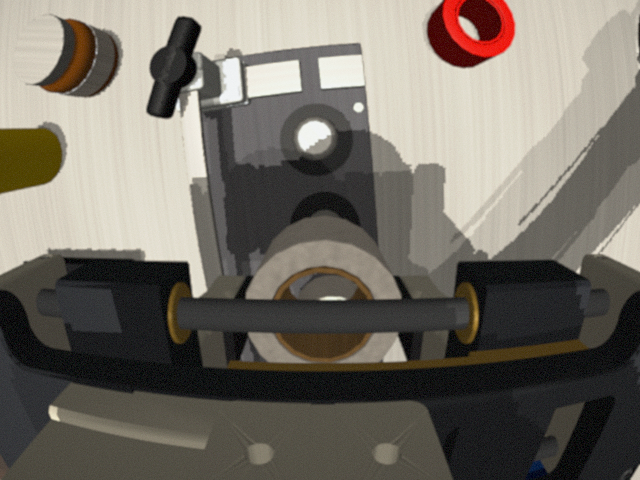

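Request:
apply_moves --slide '[[0.2,-0.02,0],[0.42,-0.02,0],[0.45,-0.02,0],[0.45,-0.02,0],[0.45,-0.02,0],[0.45,-0.03,0],[0.45,0,0],[0.45,0,0]]' --turn '[[0,0,0.004],[0,0,0],[0,0,0],[0,0,0],[0,0,0],[0,0,0],[0,0,0],[0,0,0]]' --jaw '[1,1,1,1,1,1,1,1]'

```text
time_s: 25.05
tcp_pos: [0.4763, -0.1533, 0.175]
eef_rot: [-180.0, 0.0, -94.5]
contact_force: [1.1, -0.5, -1.6]
gripper_width: 0.0621
```

Request:
apply_moves --slide '[[0.45,0,0],[0.4,0,0],[0.25,0,0],[0,0,0],[0,0,0]]' --turn '[[0,0,0],[0,0,0],[0,0,0],[0,0,0],[0,0,0]]' --jaw '[1,1,1,1,1]'

```text
time_s: 25.55
tcp_pos: [0.468, -0.2618, 0.1744]
eef_rot: [180.0, 0.0, -94.5]
contact_force: [0.3, 0.5, -2.1]
gripper_width: 0.0625
```

```bash
python3 - <<'E'
from h import *
p=tb(-.0365); print(p, r.get_state()['gripper_width']); go(*p,.046,-94)
shot('wrist','w11')
E
```

```text
[ 0.47051744 -0.26141548] 0.062471171684694085
pos [ 0.468  -0.2618  0.1744] rpy [ 1.7996e+02  1.0000e-02 -9.4530e+01] slide total [-0.005 -0.026  1.284]
turn z total -0.0061
```

View pics/w11.png

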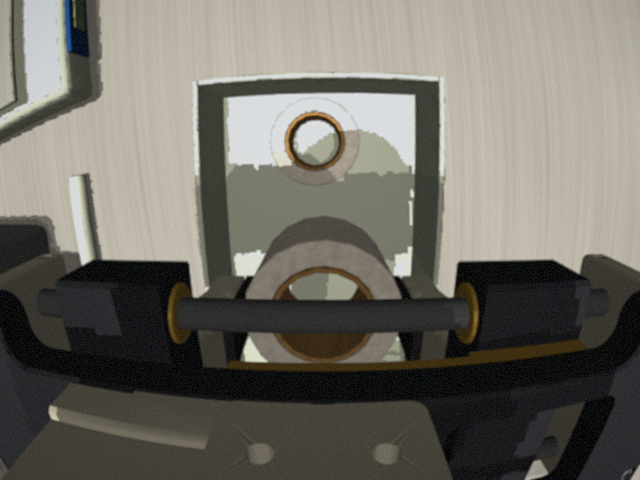

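Roll at (325,315) is aligned with the first (315,140) and the tub walls (200–440). Lower and release.

Request:
apply_moves --slide '[[0,-0.02,0.3],[0,0,0.4],[0,0,0.3],[0,0,0.2],[0,0,0.08],[0,0,0],[0,0,0]]' --turn '[[0,0,0],[0,0,0],[0,0,0],[0,0,0],[0,0,0],[0,0,0],[0,0,0]]' --jaw '[1,1,1,1,1,1,1]'

```text
time_s: 26.3
tcp_pos: [0.4714, -0.2612, 0.0476]
eef_rot: [-179.9, -0.0, -94.3]
contact_force: [-0.1, 0.5, -1.7]
gripper_width: 0.0623
```

Request:
apply_moves --slide '[[0,0,0],[0,0,0],[0,0,0],[0,0,0],[0,0,-0.2],[0,0,-0.4],[0,0,-0.4],[0,0,-0.4]]' --turn '[[0,0,0],[0,0,0],[0,0,0],[0,0,0],[0,0,0],[0,0,0],[0,0,0],[0,0,0]]' --jaw '[0,0,0,0,0,0,0,0]'

```text
time_s: 27.1
tcp_pos: [0.4701, -0.2615, 0.1882]
eef_rot: [180.0, -0.0, -94.3]
contact_force: [0.4, 0.2, 0.5]
gripper_width: 0.0873
```

```bash
python3 - <<'E'
from h import *
p=st(0,.037); print(p); go(*p,.188,-123)
shot('wrist','w12')
E
```

```text
[0.48647008 0.25478274]
pos [ 0.4701 -0.2615  0.1882] rpy [179.99  -0.   -94.33] slide total [-5.16e+00  2.27e-01  2.00e-03]
turn z total 0.3336
```

View pics/w12.png

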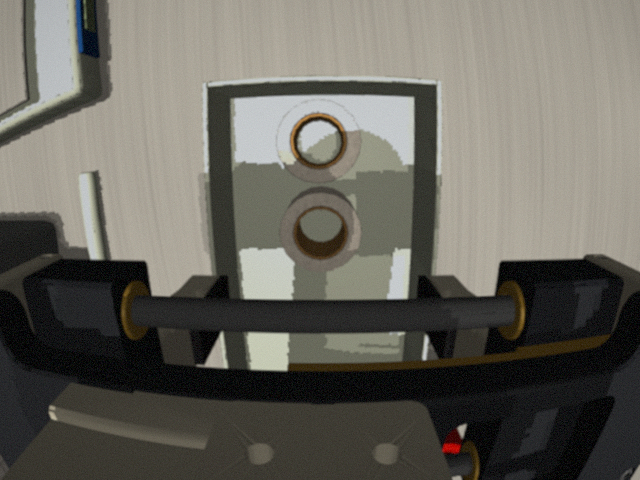

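Two rolls upright in the tub at (320,140), (320,230). Back for the third.

Request:
apply_moves --slide '[[-0.25,0.03,0],[-0.45,0.03,0],[-0.45,0.03,0],[-0.45,0.03,0],[-0.45,0.03,0],[-0.45,0.03,0],[-0.45,0.03,0],[-0.45,0.017,0]]' --turn '[[0,0,0],[0,0,0],[0,0,0],[0,0,0],[0,0,0],[0,0,0],[0,0,0],[0,0,0]]' --jaw '[0,0,0,0,0,0,0,0]'

```text
time_s: 27.95
tcp_pos: [0.4731, 0.0811, 0.1869]
eef_rot: [-180.0, 0.0, -94.3]
contact_force: [0.5, 0.9, -0.8]
gripper_width: 0.0876
```

Request:
apply_moves --slide '[[-0.45,0,0],[-0.45,0,0],[-0.45,0,0],[-0.41,0,0],[0,0,0],[0,0,0],[0,0,0],[0,0,0]]' --turn '[[0,0,0],[0,0,0],[0,0,0],[0,0,0.05],[0,0,0.1],[0,0,0.1],[0,0,0.085],[0,0,0]]' --jaw '[0,0,0,0,0,0,0,0]'

```text
time_s: 28.75
tcp_pos: [0.4866, 0.2549, 0.1863]
eef_rot: [180.0, -0.0, -123.2]
contact_force: [-0.8, 0.9, -0.4]
gripper_width: 0.0876
```

```bash
python3 - <<'E'
from h import *
p=st(0,.037); print(p); go(*p,.048,-123)
d=shot('top','top13'); print(tub(d)); shot('wrist','w13')
E
```

```text
[0.48647008 0.25478274]
pos [0.4866 0.2549 0.1863] rpy [ 1.7999e+02 -1.0000e-02 -1.2322e+02] slide total [1.000e-03 1.000e-03 1.383e+00]
turn z total -0.0025
((471.72222900390625, -227.27012634277344), (308.5071105957031, 170.2297821044922), 86.16751861572266)
```

View pics/w13.png

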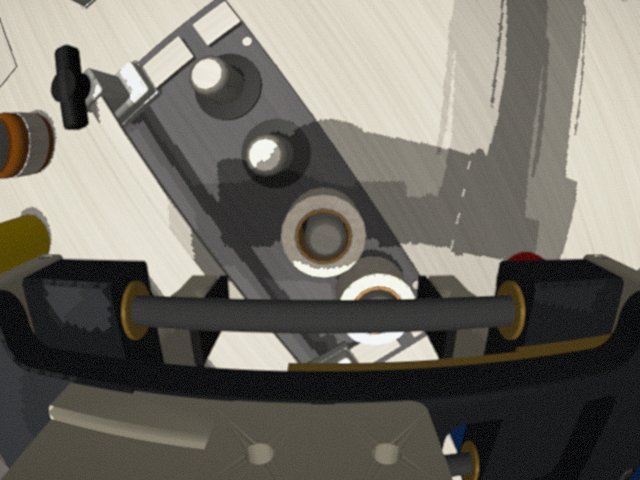

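Request:
apply_moves --slide '[[0,0,0.2],[0,0,0.4],[0,0,0.35],[0,0,0.25],[0,0,0.17],[0,0,0],[0,0,0]]' --turn '[[0,0,0],[0,0,0],[0,0,0],[0,0,0],[0,0,0],[0,0,0],[0,0,0]]' --jaw '[0,0,0,0,0,0,0]'

```text
time_s: 29.55
tcp_pos: [0.487, 0.2548, 0.0499]
eef_rot: [-180.0, -0.0, -123.0]
contact_force: [-0.3, -0.1, 0.3]
gripper_width: 0.0872
```

Request:
apply_moves --slide '[[0,0,0],[0,0,0],[0,0,0],[0,0,0],[0,0,0],[0,0,0],[0,0,0]]' --turn '[[0,0,0],[0,0,0],[0,0,0],[0,0,0],[0,0,0],[0,0,0],[0,0,0]]' --jaw '[1,1,1,1,1,1,1]'

```text
time_s: 30.25
tcp_pos: [0.487, 0.2551, 0.0503]
eef_rot: [-180.0, 0.1, -123.1]
contact_force: [-1.5, 0.6, 7.1]
gripper_width: 0.0643
```

Request:
apply_moves --slide '[[0,0,-0.1],[0,0,-0.25],[0,0,-0.4],[0,0,-0.4],[0,0,-0.1],[0,0,0],[0,0,0],[0,0,0]]' --turn '[[0,0,0],[0,0,0],[0,0,0],[0,0,0],[0,0,-0.1],[0,0,-0.1],[0,0,-0.1],[0,0,-0.04]]' --jaw '[1,1,1,1,1,1,1,1]'

```text
time_s: 31.05
tcp_pos: [0.4864, 0.2546, 0.1751]
eef_rot: [180.0, 0.0, -93.6]
contact_force: [-0.0, 0.9, -1.9]
gripper_width: 0.0646
```

```bash
python3 - <<'E'
from h import *
p=tb(.0365); print(p, r.get_state()['gripper_width']); go(*p,.175,-94)
d=shot('top','top14'); print(tub(d)); shot('wrist','w14')
E
```

```text
[ 0.47548256 -0.18858452] 0.06464259062275146
pos [0.4864 0.2546 0.1751] rpy [ 1.7999e+02  1.0000e-02 -9.3580e+01] slide total [ 4.43  -0.167 -0.   ]
turn z total 0.0049
((472.18994140625, -227.66368103027344), (309.70465087890625, 169.52154541015625), 85.92864227294922)
```

View pics/w14.png

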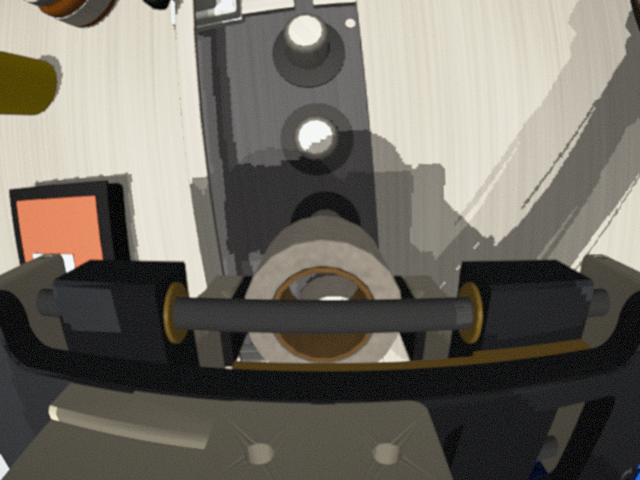

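Request:
apply_moves --slide '[[0.2,-0.02,0],[0.42,-0.02,0],[0.45,-0.02,0],[0.45,-0.02,0],[0.45,-0.02,0],[0.45,-0.03,0],[0.45,-0.03,0],[0.45,0,0]]' --turn '[[0,0,0],[0,0,0],[0,0,0],[0,0,0],[0,0,0],[0,0,0],[0,0,0],[0,0,0]]' --jaw '[1,1,1,1,1,1,1,1]'

```text
time_s: 31.95
tcp_pos: [0.4795, -0.0797, 0.1749]
eef_rot: [-180.0, 0.0, -94.0]
contact_force: [1.6, 0.1, -1.4]
gripper_width: 0.0644
```

Request:
apply_moves --slide '[[0.45,0,0],[0.4,0,0],[0.26,0,0],[0,0,0],[0,0,0]]' --turn '[[0,0,0],[0,0,0],[0,0,0],[0,0,0],[0,0,0]]' --jaw '[1,1,1,1,1]'

```text
time_s: 32.45
tcp_pos: [0.4718, -0.1891, 0.1745]
eef_rot: [180.0, 0.0, -94.1]
contact_force: [-0.6, 0.1, -1.8]
gripper_width: 0.0643
```

```bash
python3 - <<'E'
from h import *
p=tb(.0365); print(p, r.get_state()['gripper_width']); go(*p,.047,-94)
shot('wrist','w15')
E
```

```text
[ 0.47548256 -0.18858452] 0.06433322591533261
pos [ 0.4718 -0.1891  0.1745] rpy [ 1.7997e+02  1.0000e-02 -9.4100e+01] slide total [-0.008 -0.037  1.275]
turn z total -0.0012
```

View pics/w15.png

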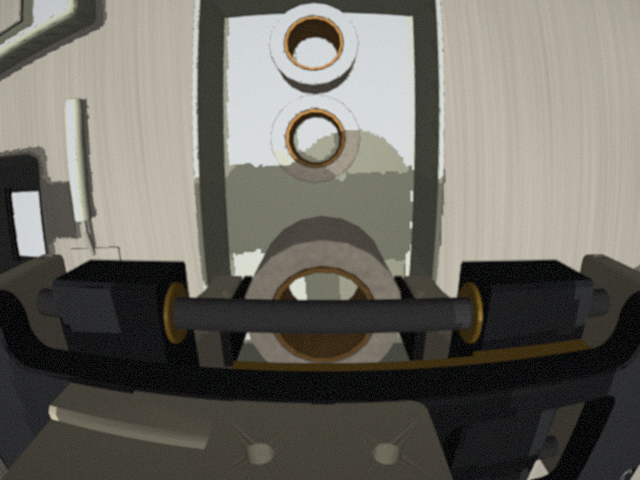

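Request:
apply_moves --slide '[[0,-0.035,0.3],[0,0,0.4],[0,0,0.3],[0,0,0.2],[0,0,0.07],[0,0,0],[0,0,0]]' --turn '[[0,0,0],[0,0,0],[0,0,0],[0,0,0],[0,0,0],[0,0,0],[0,0,0]]' --jaw '[1,1,1,1,1,1,1]'

```text
time_s: 33.2
tcp_pos: [0.477, -0.1882, 0.0486]
eef_rot: [-179.9, -0.0, -93.8]
contact_force: [0.6, -1.5, -1.5]
gripper_width: 0.0648
```

Request:
apply_moves --slide '[[0,0,0],[0,0,0],[0,0,0],[0,0,0],[0,0,-0.2],[0,0,-0.4],[0,0,-0.4],[0,0,-0.4]]' --turn '[[0,0,0],[0,0,0],[0,0,0],[0,0,0],[0,0,0],[0,0,0],[0,0,0],[0,0,0]]' --jaw '[0,0,0,0,0,0,0,0]'

```text
time_s: 34.0
tcp_pos: [0.4757, -0.1885, 0.1893]
eef_rot: [180.0, -0.0, -93.9]
contact_force: [2.2, -0.0, 0.8]
gripper_width: 0.0879
```

```bash
python3 - <<'E'
from h import *
p=st(0,.111); print(p); go(*p,.19,-123)
shot('wrist','w16')
E
```

```text
[0.48421023 0.32874823]
pos [ 0.4757 -0.1885  0.1893] rpy [179.99  -0.   -93.9 ] slide total [-5.167  0.268 -0.008]
turn z total 0.3386
```

View pics/w16.png

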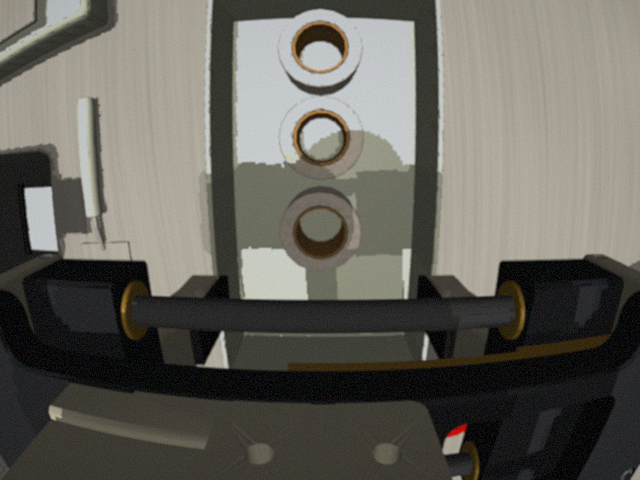

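Three are in (column 320, rows 45, 137, 230). Now the last roll.

Request:
apply_moves --slide '[[-0.25,0.03,0],[-0.45,0.03,0],[-0.45,0.03,0],[-0.45,0.03,0],[-0.45,0.03,0],[-0.45,0.03,0],[-0.45,0.03,0],[-0.45,0.03,0]]' --turn '[[0,0,0],[0,0,0],[0,0,0],[0,0,0],[0,0,0],[0,0,0],[0,0,0],[0,0,0]]' --jaw '[0,0,0,0,0,0,0,0]'

```text
time_s: 34.85
tcp_pos: [0.4749, 0.1542, 0.1878]
eef_rot: [-180.0, 0.0, -93.9]
contact_force: [1.0, -0.1, -0.3]
gripper_width: 0.0877
```

Request:
apply_moves --slide '[[-0.45,0.025,0],[-0.45,0,0],[-0.45,0,0],[-0.42,0,0],[0,0,0],[0,0,0],[0,0,0],[0,0,0]]' --turn '[[0,0,0],[0,0,0],[0,0,0],[0,0,0.05],[0,0,0.1],[0,0,0.1],[0,0,0.09],[0,0,0]]' --jaw '[0,0,0,0,0,0,0,0]'

```text
time_s: 35.65
tcp_pos: [0.4847, 0.3292, 0.1872]
eef_rot: [180.0, -0.0, -123.2]
contact_force: [-1.4, -0.2, 0.3]
gripper_width: 0.0877
```

```bash
python3 - <<'E'
from h import *
p=st(0,.111); print(p); go(*p,.048,-123)
d=shot('top','top17'); print(tub(d)); shot('wrist','w17'); d=shot('side','s17')
cv2.imwrite('pics/s17c.png',cv2.resize(d['pixels'][180:420,260:500],None,fx=3,fy=2.5))
E
```

```text
[0.48421023 0.32874823]
pos [0.4847 0.3292 0.1872] rpy [ 1.8000e+02 -2.0000e-02 -1.2323e+02] slide total [0.005 0.002 1.392]
turn z total -0.0026
((471.781982421875, -226.93142700195312), (311.4932861328125, 170.43435668945312), 86.13990020751953)
```

View pics/w17.png

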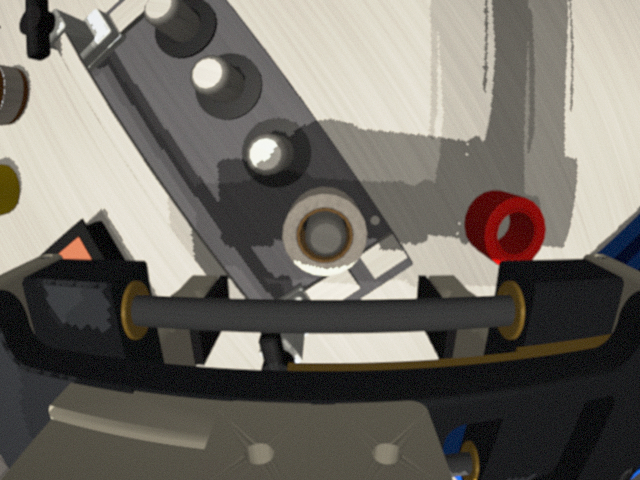

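View pics/s17c.png

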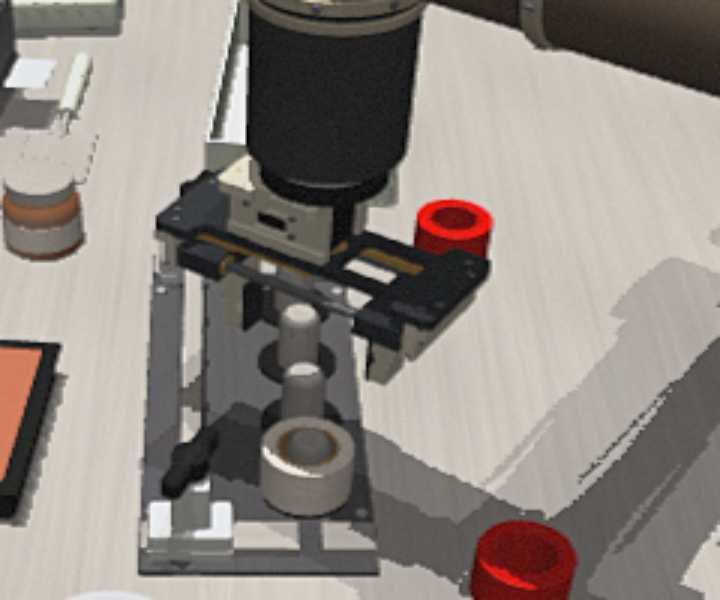

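Request:
apply_moves --slide '[[0,0,0],[0,0,0.2],[0,0,0.4],[0,0,0.3],[0,0,0],[0,0,0]]' --turn '[[0,0,0.09],[0,0,0],[0,0,0],[0,0,0],[0,0,0],[0,0,0]]' --jaw '[0,0,0,0,0,0]'

```text
time_s: 36.4
tcp_pos: [0.4851, 0.3291, 0.098]
eef_rot: [-180.0, -0.0, -130.7]
contact_force: [-0.8, -0.2, 0.9]
gripper_width: 0.0875
```

```bash
python3 - <<'E'
from h import *
p=st(0,.111); go(*p,.048)
d=shot('side','s18')
cv2.imwrite('pics/s18c.png',cv2.resize(d['pixels'][180:420,260:500],None,fx=3,fy=2.5)); shot('wrist','w18')
E
```

```text
pos [0.4851 0.3291 0.098 ] rpy [-1.7997e+02 -4.0000e-02 -1.3075e+02] slide total [0.008 0.005 0.5  ]
```

View pics/s18c.png

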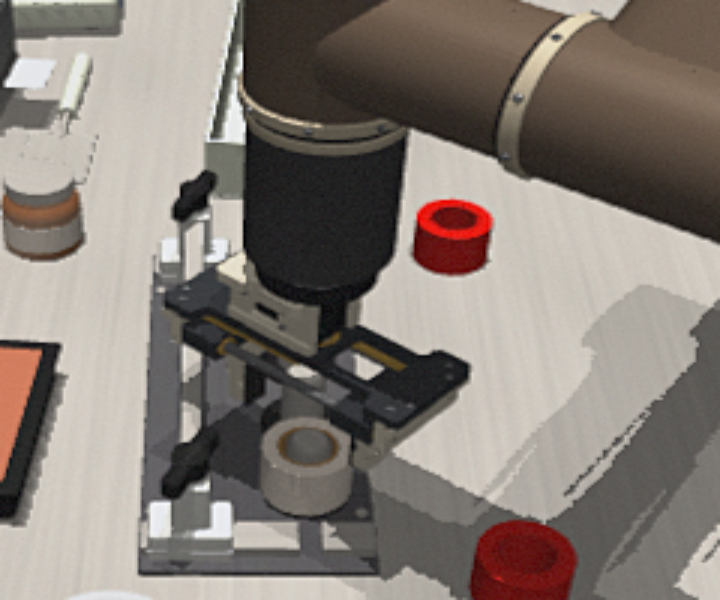

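View pics/w18.png

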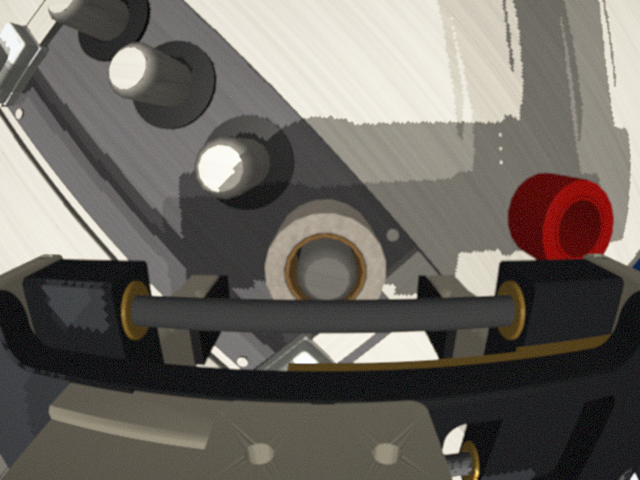

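Request:
apply_moves --slide '[[0.008,0.005,0.15],[0,0,0.15],[0,0,0.1],[0,0,0.08],[0,0,0]]' --turn '[[0,0,0],[0,0,0],[0,0,0],[0,0,0],[0,0,0]]' --jaw '[0,0,0,0,0]'

```text
time_s: 37.0
tcp_pos: [0.4838, 0.3287, 0.0493]
eef_rot: [-180.0, -0.0, -130.8]
contact_force: [-0.2, -0.8, -1.0]
gripper_width: 0.0877
```

Request:
apply_moves --slide '[[0,0,0],[0,0,0],[0,0,0],[0,0,0],[0,0,0],[0,0,0],[0,0,0]]' --turn '[[0,0,0],[0,0,0],[0,0,0],[0,0,0],[0,0,0],[0,0,0],[0,0,0]]' --jaw '[1,1,1,1,1,1,1]'

```text
time_s: 37.7
tcp_pos: [0.484, 0.3291, 0.05]
eef_rot: [-180.0, 0.0, -130.8]
contact_force: [-0.8, 0.4, 5.0]
gripper_width: 0.0634
```

Request:
apply_moves --slide '[[0,0,-0.1],[0,0,-0.25],[0,0,-0.4],[0,0,-0.4],[0,0,-0.1],[0,0,0],[0,0,0],[0,0,0]]' --turn '[[0,0,0],[0,0,0],[0,0,0],[0,0,0],[0,0,-0.1],[0,0,-0.1],[0,0,-0.1],[0,0,-0.1]]' --jaw '[1,1,1,1,1,1,1,1]'

```text
time_s: 38.5
tcp_pos: [0.4835, 0.3285, 0.1749]
eef_rot: [180.0, -0.0, -96.1]
contact_force: [0.6, -0.7, -1.9]
gripper_width: 0.0632
```

```bash
python3 - <<'E'
from h import *
p=tb(.1095); print(p, r.get_state()['gripper_width']); go(*p,.175,-94,frame_yaw=-94)
d=shot('top','top19'); print(tub(d)); shot('wrist','w19')
E
```

```text
[ 0.48044767 -0.11575357] 0.06321111050805994
pos [0.4835 0.3285 0.1749] rpy [ 1.7997e+02 -1.0000e-02 -9.6130e+01] slide total [ 4.434e+00 -2.790e-01 -1.000e-03]
turn z total -0.0248
((471.8643798828125, -226.39987182617188), (310.5601501464844, 170.56533813476562), 86.20320892333984)
```

View pics/w19.png

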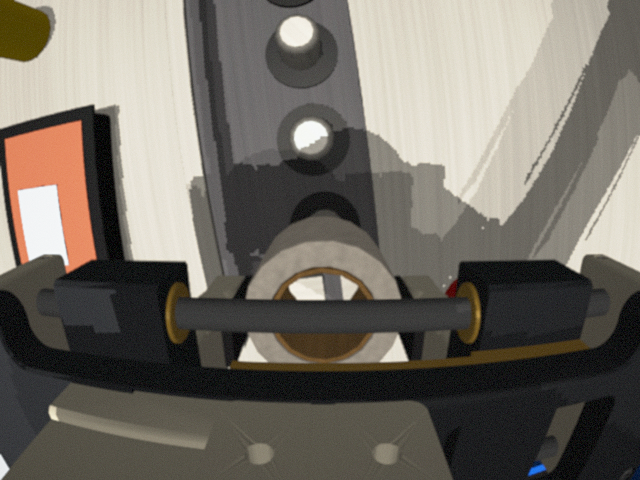

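Request:
apply_moves --slide '[[0,0,0],[0.3,-0.04,0],[0.45,-0.04,0],[0.45,-0.04,0],[0.45,-0.04,0],[0.45,-0.04,0],[0.45,-0.04,0],[0.45,-0.04,0]]' --turn '[[0,0,-0.025],[0,0,0],[0,0,0],[0,0,0],[0,0,0],[0,0,0],[0,0,0],[0,0,0]]' --jaw '[1,1,1,1,1,1,1,1]'

```text
time_s: 39.4
tcp_pos: [0.4886, 0.0258, 0.1749]
eef_rot: [-180.0, 0.0, -94.6]
contact_force: [1.3, 0.1, -1.3]
gripper_width: 0.0633
```

Request:
apply_moves --slide '[[0.45,0,0],[0.45,0,0],[0.4,0,0],[0.12,0,0],[0,0,0],[0,0,0]]' --turn '[[0,0,0],[0,0,0],[0,0,0],[0,0,0],[0,0,0],[0,0,0]]' --jaw '[1,1,1,1,1,1]'

```text
time_s: 40.0
tcp_pos: [0.4784, -0.1139, 0.1746]
eef_rot: [180.0, 0.0, -94.5]
contact_force: [-0.5, 0.5, -1.5]
gripper_width: 0.0635
```

```bash
python3 - <<'E'
from h import *
p=tb(.1095); print(p, r.get_state()['gripper_width']); go(*p,.047,-94)
shot('wrist','w20')
E
```

```text
[ 0.48044767 -0.11575357] 0.06349063021740164
pos [ 0.4784 -0.1139  0.1746] rpy [ 1.7999e+02  1.0000e-02 -9.4510e+01] slide total [ 0.017 -0.022  1.276]
turn z total -0.0059
```

View pics/w20.png

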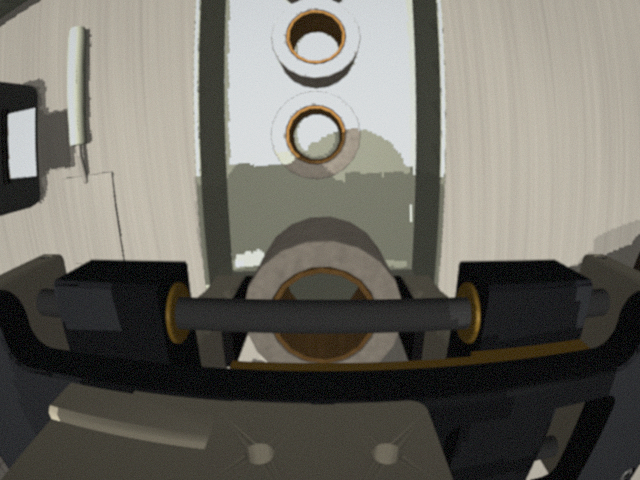

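Request:
apply_moves --slide '[[0.012,-0.022,0.3],[0,0,0.4],[0,0,0.3],[0,0,0.2],[0,0,0.07],[0,0,0],[0,0,0]]' --turn '[[0,0,0],[0,0,0],[0,0,0],[0,0,0],[0,0,0],[0,0,0],[0,0,0]]' --jaw '[1,1,1,1,1,1,1]'

```text
time_s: 40.75
tcp_pos: [0.4815, -0.1148, 0.0485]
eef_rot: [-179.9, 0.0, -94.3]
contact_force: [-0.1, -1.4, -0.1]
gripper_width: 0.0635
```

Request:
apply_moves --slide '[[0,0,0],[0,0,0],[0,0,0],[0,0,0],[0,0,-0.2],[0,0,-0.4],[0,0,-0.4],[0,0,-0.4]]' --turn '[[0,0,0],[0,0,0],[0,0,0],[0,0,0],[0,0,0],[0,0,0],[0,0,0],[0,0,0]]' --jaw '[0,0,0,0,0,0,0,0]'

```text
time_s: 41.55
tcp_pos: [0.4802, -0.1155, 0.1893]
eef_rot: [180.0, -0.0, -94.3]
contact_force: [1.6, 0.3, -0.1]
gripper_width: 0.0872
```

```bash
python3 - <<'E'
from h import *
p=st(.0785,-.165); print(p,r.get_state()['joints'].round(1)); go(*p,.2,68); go(*p,.2,-112)
shot('wrist','w21'); shot('side','s21')
E
```

```text
[0.57110224 0.05527423] [  9.3   5.8 -25.9   0.  -58.2 -13.7]
pos [ 0.4802 -0.1155  0.1893] rpy [180.    -0.   -94.33] slide total [-1.772 -0.777 -0.107]
turn z total -1.8888
pos [ 0.4802 -0.1155  0.1893] rpy [180.    -0.   -94.33] slide total [-1.772 -0.777 -0.107]
turn z total 0.2056
```

View pics/w21.png

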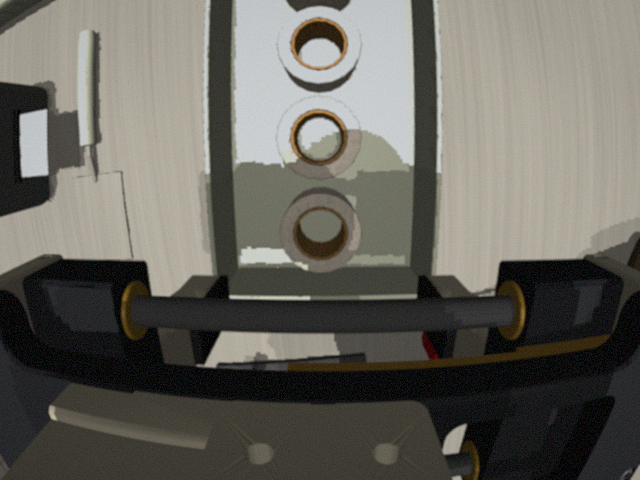

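View pics/s21.png

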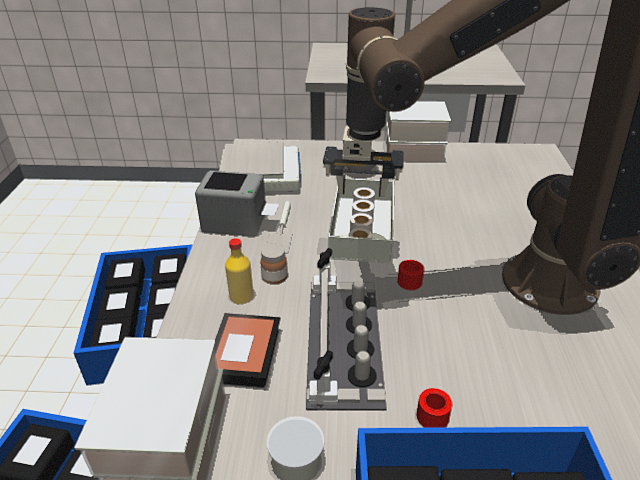

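Request:
apply_moves --slide '[[-0.35,-0.15,-0.1],[-0.35,-0.15,0],[-0.35,-0.15,0],[-0.35,-0.15,0],[-0.37,-0.177,0],[0,0,0],[0,0,0],[0,0,0]]' --turn '[[0,0,0],[0,0,0],[0,0,0],[0,0,0],[0,0,0],[0,0,0.1],[0,0,0.1],[0,0,0]]' --jaw '[0,0,0,0,0,0,0,0]'

```text
time_s: 42.45
tcp_pos: [0.5712, 0.0555, 0.1969]
eef_rot: [180.0, -0.0, -111.6]
contact_force: [0.0, 0.4, -0.4]
gripper_width: 0.0877
```

```bash
python3 - <<'E'
from h import *
p=st(.0785,-.165); go(*p,.106,-112)
d=shot('wrist','w22'); d=shot('top','top22'); print(tub(d))
cv2.imwrite('pics/c22.png',cv2.resize(d['pixels'][205:310,170:450],None,fx=2.8,fy=2.8,interpolation=cv2.INTER_CUBIC))
E
```

```text
pos [0.5712 0.0555 0.1969] rpy [ 1.7996e+02 -3.0000e-02 -1.1163e+02] slide total [ 0.002 -0.     0.909]
turn z total 0.0043
((472.1075439453125, -226.61050415039062), (310.8216247558594, 170.99708557128906), 86.09465789794922)
```

View pics/w22.png

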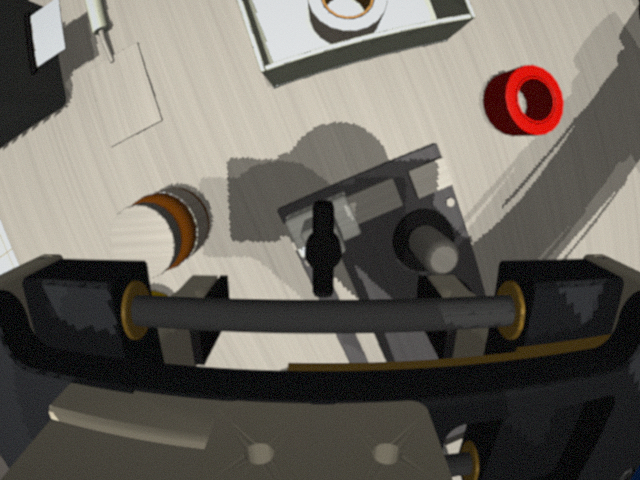

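View pics/c22.png

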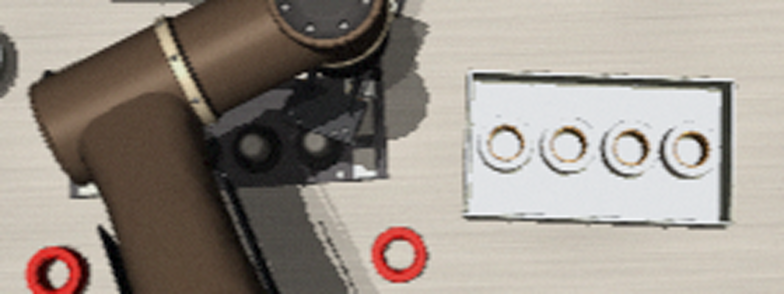

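Request:
apply_moves --slide '[[0,0,0.2],[0,0,0.3],[0,0,0.25],[0,0,0.15],[0,0,0],[0,0,0],[0,0,0],[0,0,0]]' --turn '[[0,0,0],[0,0,0],[0,0,0],[0,0,0],[0,0,0],[0,0,0],[0,0,0],[0,0,0]]' --jaw '[0,0,0,0,0,1,1,1]' --newtons 15

```text
time_s: 43.35
tcp_pos: [0.572, 0.0555, 0.1088]
eef_rot: [-179.9, 0.1, -111.5]
contact_force: [0.4, 0.1, -0.3]
gripper_width: 0.0696
```

Request:
apply_moves --slide '[[0,0,0],[0,0,0],[0,0,0],[0,0,0],[0,0,0],[0,0,0],[0,0,0],[0,0,0]]' --turn '[[0,0,0],[0,0,0],[0,0,0],[0,0,0],[0,0,0],[0,0,0],[0,0,0],[0,0,0]]' --jaw '[1,1,1,1,1,1,1,1]'

```text
time_s: 44.15
tcp_pos: [0.5712, 0.0554, 0.1075]
eef_rot: [180.0, -0.0, -111.5]
contact_force: [-1.7, 0.2, 0.6]
gripper_width: 0.0142
```

```bash
python3 - <<'E'
from h import *
print(r.get_state()['gripper_width'],r.get_state()['contact_force'])
s=r.get_state()['tcp_pos']; p=s[:2]-.0795*np.array([np.cos(SY),np.sin(SY)]); go(*p,s[2])
E
```

```text
0.014217887157918717 [-1.73365109  0.21984857  0.57271796]
pos [0.5712 0.0554 0.1075] rpy [ 1.7997e+02 -1.0000e-02 -1.1152e+02] slide total [0.314 0.73  0.   ]
```

Request:
apply_moves --slide '[[0.045,0.104,0],[0.045,0.104,0],[0.045,0.104,0],[0.045,0.104,0],[0.045,0.104,0],[0.045,0.104,0],[0.045,0.104,0],[0,0,0]]' --turn '[[0,0,0],[0,0,0],[0,0,0],[0,0,0],[0,0,0],[0,0,0],[0,0,0],[0,0,0]]' --jaw '[1,1,1,1,1,1,1,1]'

```text
time_s: 44.95
tcp_pos: [0.4911, 0.0526, 0.1078]
eef_rot: [-180.0, 0.0, -111.5]
contact_force: [1.4, 1.8, -3.1]
gripper_width: 0.0137
```

Request:
apply_moves --slide '[[0,0,0],[0,0,0],[0,0,0]]' --turn '[[0,0,0],[0,0,0],[0,0,0]]' --jaw '[1,1,1]'

```text
time_s: 45.25
tcp_pos: [0.4919, 0.0527, 0.1077]
eef_rot: [180.0, -0.0, -111.5]
contact_force: [-2.1, 1.0, 2.6]
gripper_width: 0.0136
```

Request:
apply_moves --slide '[[0.012,0.028,0],[0,0,0],[0,0,0]]' --turn '[[0,0,0],[0,0,0],[0,0,0]]' --jaw '[1,1,1]'

```text
time_s: 45.55
tcp_pos: [0.491, 0.0527, 0.1078]
eef_rot: [-179.8, 0.1, -111.5]
contact_force: [8.4, -2.3, -5.7]
gripper_width: 0.0138
```

Request:
apply_moves --slide '[[0,0,0],[0,0,0],[0,0,0],[0,0,0],[0,0,0],[0,0,0],[0,0,0],[0,0,0]]' --turn '[[0,0,0.1],[0,0,0.1],[0,0,0.1],[0,0,0.1],[0,0,0.1],[0,0,0.1],[0,0,0.1],[0,0,0.07]]' --jaw '[1,1,1,1,1,1,1,1]'

```text
time_s: 46.35
tcp_pos: [0.491, 0.0527, 0.1078]
eef_rot: [180.0, 0.2, -178.0]
contact_force: [7.6, -1.6, -5.1]
gripper_width: 0.0137
```

Request:
apply_moves --slide '[[0,0,0],[0,0,0],[0,0,0]]' --turn '[[0,0,0],[0,0,0],[0,0,0]]' --jaw '[1,1,1]'

```text
time_s: 46.65
tcp_pos: [0.491, 0.0527, 0.1078]
eef_rot: [180.0, 0.2, -177.7]
contact_force: [7.5, -1.5, -5.4]
gripper_width: 0.0139
```

Request:
apply_moves --slide '[[0,0,0],[0,0,0],[0,0,0],[0,0,0],[0,0,-0.2],[0,0,-0.4],[0,0,-0.3],[0,0,0]]' --turn '[[0,0,0],[0,0,0],[0,0,0],[0,0,0],[0,0,0],[0,0,0],[0,0,0],[0,0,-0.1]]' --jaw '[0,0,0,0,0,0,0,0]'

```text
time_s: 47.45
tcp_pos: [0.4912, 0.0533, 0.202]
eef_rot: [179.9, 0.4, -169.0]
contact_force: [0.1, 0.4, -0.1]
gripper_width: 0.0723
```

Request:
apply_moves --slide '[[0,0,0],[0,0,0],[0,0,0],[0,0,0],[0,0,0],[0,0,0],[0,0,0],[0,0,0]]' --turn '[[0,0,-0.1],[0,0,-0.1],[0,0,-0.1],[0,0,-0.1],[0,0,-0.1],[0,0,-0.1],[0,0,-0.05],[0,0,0]]' --jaw '[0,0,0,0,0,0,0,0]'

```text
time_s: 48.25
tcp_pos: [0.4889, 0.0525, 0.1975]
eef_rot: [180.0, -0.0, -113.2]
contact_force: [0.6, 0.7, -0.5]
gripper_width: 0.0877
```

```bash
python3 - <<'E'
from h import *
go(.4815,.3828,.2,-113.5)
d=shot('wrist','w23')
E
```

```text
pos [0.4889 0.0525 0.1975] rpy [ 1.7999e+02 -1.0000e-02 -1.1318e+02] slide total [-3.007  1.368 -0.025]
turn z total 0.0038
```

View pics/w23.png

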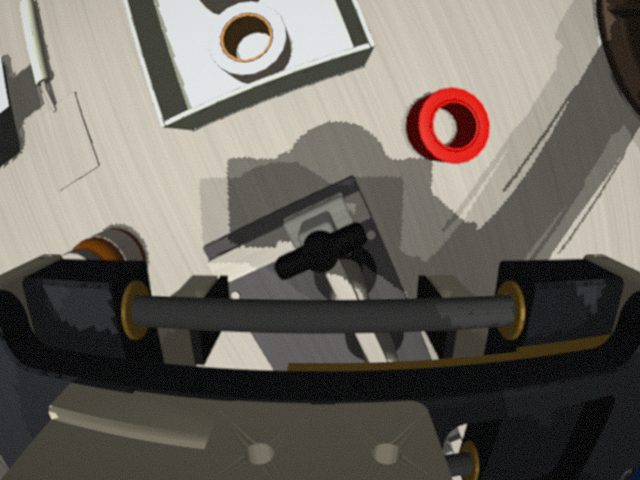

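Request:
apply_moves --slide '[[-0.376,0.171,0],[-0.376,0.171,0],[-0.376,0.171,0],[-0.376,0.171,0],[-0.376,0.171,0],[-0.376,0.171,0],[-0.376,0.171,0],[-0.376,0.171,0]]' --turn '[[0,0,0],[0,0,0],[0,0,0],[0,0,0],[0,0,0],[0,0,0],[0,0,0],[0,0,0]]' --jaw '[0,0,0,0,0,0,0,0]'

```text
time_s: 49.1
tcp_pos: [0.4816, 0.3847, 0.1975]
eef_rot: [-180.0, -0.0, -113.4]
contact_force: [0.3, -0.0, 1.1]
gripper_width: 0.0876
```

Request:
apply_moves --slide '[[0,0,0],[0,0,0]]' --turn '[[0,0,0],[0,0,0]]' --jaw '[0,0]'

```text
time_s: 49.3
tcp_pos: [0.4815, 0.3836, 0.1968]
eef_rot: [180.0, -0.1, -113.3]
contact_force: [-0.4, -0.4, 0.1]
gripper_width: 0.0878
```

```bash
python3 - <<'E'
from h import *
go(.4815,.3828,.107,-113.5)
d=shot('wrist','w24')
E
```

```text
pos [0.4815 0.3836 0.1968] rpy [ 1.7998e+02 -8.0000e-02 -1.1327e+02] slide total [ 0.006 -0.003  0.898]
turn z total 0.0027
```

View pics/w24.png

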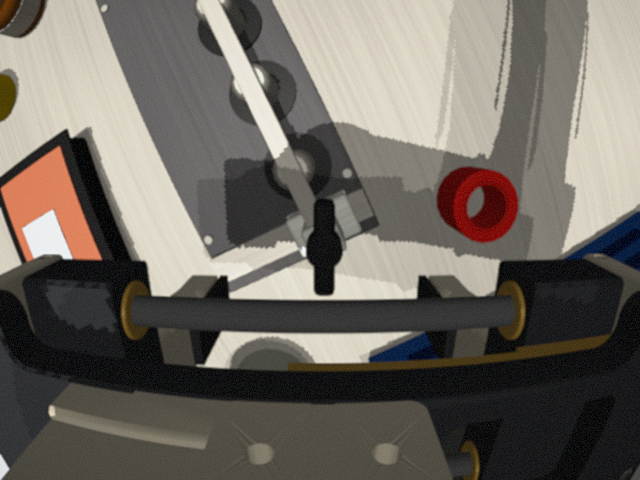

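Handle is vertical at column 323, aligned. Grip and turn tight.

Request:
apply_moves --slide '[[0,0,0.2],[0,0,0.3],[0,0,0.25],[0,0,0.14],[0,0,0],[0,0,0],[0,0,0],[0,0,0]]' --turn '[[0,0,0],[0,0,0],[0,0,0],[0,0,0],[0,0,0],[0,0,0],[0,0,0],[0,0,0]]' --jaw '[0,0,0,0,0,1,1,1]'

```text
time_s: 50.15
tcp_pos: [0.4825, 0.3835, 0.1099]
eef_rot: [-180.0, 0.1, -113.2]
contact_force: [0.6, 0.5, -0.2]
gripper_width: 0.0691
```

Request:
apply_moves --slide '[[0,0,0],[0,0,0],[0,0,0],[0,0,0],[0,0,0],[0,0,0],[0,0,0],[0,0,0]]' --turn '[[0,0,0],[0,0,0],[0,0,0],[0,0,0],[0,0,0],[0,0,0],[0,0,0],[0,0,0]]' --jaw '[1,1,1,1,1,1,1,1]'

```text
time_s: 50.95
tcp_pos: [0.482, 0.3832, 0.1085]
eef_rot: [180.0, 0.0, -113.2]
contact_force: [-0.8, 2.1, -0.8]
gripper_width: 0.0139
```

Request:
apply_moves --slide '[[0,0,0],[0,0,0],[0,0,0],[0,0,0],[0,0,0],[0,0,0],[0,0,0],[0,0,0]]' --turn '[[0,0,0.1],[0,0,0.1],[0,0,0.1],[0,0,0.1],[0,0,0.1],[0,0,0.1],[0,0,0.1],[0,0,0.05]]' --jaw '[1,1,1,1,1,1,1,1]'

```text
time_s: 51.75
tcp_pos: [0.4823, 0.3826, 0.1085]
eef_rot: [-180.0, 0.0, -178.0]
contact_force: [1.4, -0.8, -1.0]
gripper_width: 0.0139
```

Request:
apply_moves --slide '[[0,0,0],[0,0,0],[0,0,0],[0,0,0],[0,0,0]]' --turn '[[0,0,0],[0,0,0],[0,0,0],[0,0,0],[0,0,0]]' --jaw '[1,1,1,1,1]'

```text
time_s: 52.25
tcp_pos: [0.482, 0.3826, 0.1085]
eef_rot: [-180.0, -0.0, -177.7]
contact_force: [2.2, -3.5, -0.3]
gripper_width: 0.0137
```

Request:
apply_moves --slide '[[0,0,0],[0,0,0],[0,0,0],[0,0,0],[0,0,-0.2],[0,0,-0.4],[0,0,-0.4],[0,0,0]]' --turn '[[0,0,0],[0,0,0],[0,0,0],[0,0,0],[0,0,0],[0,0,0],[0,0,0],[0,0,0]]' --jaw '[0,0,0,0,0,0,0,0]'

```text
time_s: 53.05
tcp_pos: [0.4842, 0.3852, 0.215]
eef_rot: [179.6, 0.4, -177.6]
contact_force: [-0.0, 0.0, 0.6]
gripper_width: 0.0721
```

Request:
apply_moves --slide '[[0,0.3,-0.3],[0,0.35,-0.3],[0,0.4,-0.2],[0,0.4,0],[0,0.4,0],[0,0,0],[0,0,0]]' --turn '[[0,0,0],[0,0,0],[0,0,0],[0,0,0],[0,0,0],[0,0,0],[0,0,0]]' --jaw '[0,0,0,0,0,0,0]'

```text
time_s: 53.75
tcp_pos: [0.474, 0.5686, 0.287]
eef_rot: [-179.9, -0.1, -177.6]
contact_force: [0.0, 0.4, 0.5]
gripper_width: 0.0877
```

```bash
python3 - <<'E'
from h import *
print(r.get_state()['tcp_pos'],r.get_state()['contact_force'])
d=shot('top','top25'); print(tub(d)); im=d['pixels']
cv2.imwrite('pics/c25.png',cv2.resize(im[205:310,170:450],None,fx=2.8,fy=2.8,interpolation=cv2.INTER_CUBIC))
P=cloud(d);Z=P[...,2]
roi=np.zeros(Z.shape,bool); roi[215:285,185:315]=1
m=roi&(Z>.098)&(Z<.12); n,l=cv2.connectedComponents(m.astype(np.uint8))
for i in range(1,n):
    a=P[l==i]
    if len(a)>20:
        e=np.linalg.eigh(np.cov(a[:,:2].T))[1][:,1]; print(len(a),a.mean(0),np.degrees(np.arctan(e[1]/e[0])))
m=(Z>.045)&(Z<.062)&(P[...,1]<-.08)&(P[...,1]>-.37)&(P[...,0]>.4)&(P[...,0]<.54); print('rolls z',np.median(Z[m]),m.sum())
m=(Z>.062)&(P[...,1]<-.09)&(P[...,1]>-.36)&(P[...,0]>.41)&(P[...,0]<.53); print('above',m.sum())
shot('side','s25')
E
```

```text
[0.47401513 0.56859618 0.28704303] [0.00635532 0.35866404 0.46351557]
((471.85626220703125, -228.09095764160156), (309.9658508300781, 170.57366943359375), 86.20165252685547)
101 [0.4920466  0.05038869 0.11288163] 2.764845490823133
108 [0.47955978 0.37878456 0.11144247] 3.5654043248933616
rolls z 0.053415524426649354 747
above 23
```

View pics/c25.png

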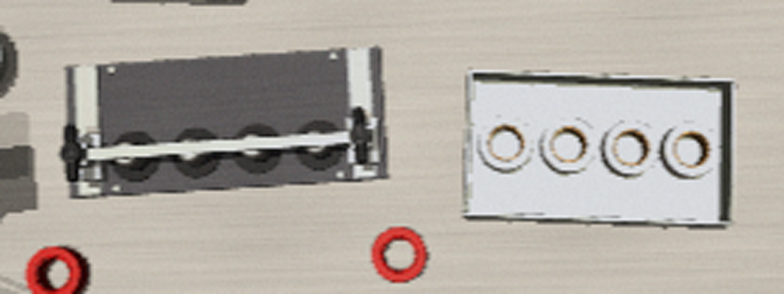

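View pics/s25.png

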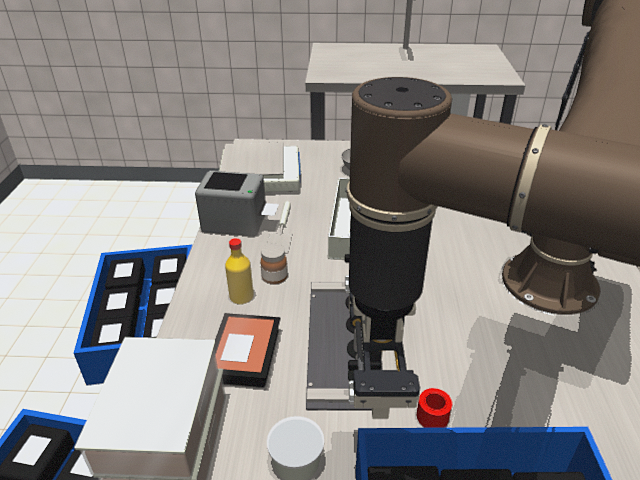

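```bash
python3 -c "
from plant import r
print(r.close_job()); print(r.get_state()['time_s'])"
```

```text
the job is handed in; nothing more can be done
None
the job is handed in; nothing more can be done
```

The job is handed in. All four label rolls are in the tub, the keeper bar is home, and both clamps are tight. I freed both clamps, drew the keeper back about 78 mm against its stop, and moved the rolls one by one. I then pushed the keeper home until it pressed back with about 8 N at the stop, and turned both clamps tight. The clock read about 54 s.

**Last checks (top camera):**
- **Rolls:** all four stand upright in one row in the tub, below the rim. Their bodies' median depth reading was 53 mm, consistent with the roll tops at 54 mm.
- **Clamps:** both handles lie within about 2° of the stand's x axis, so they read tight.
- **Keeper:** the bar is over the spindles.
- **Tub and bystanders:** the tub is where it started. The bystanders in view (meal tray, bottle, jar, deli pot, spatula) look unmoved. I judged that by eye and did not measure them. The bowl was mostly hidden in the last side view.
- **Gripper:** open and well clear, with no contact force.

**Disagreements:** the top and wrist cameras differed by 3–4 mm on the clamp positions, so I used values in between. Contact forces of 5–7 N showed up as the gripper closed on each roll, with no visible effect. 23 depth readings inside the tub area lay above roll height; I took them for rim or noise and did not follow them up.

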